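# Draw a cooling lid down level with its four wing screws

### The job

The finned aluminium cooling lid of the small computer on the desk still stands up on the springs of its four wing screws. Tighten the four screws clockwise, a little at a time and crosswise, so that the lid comes down level and never cocks over more than three quarters of a degree, until it is home flat on its washers and every screw is firmly finger-tight but not forced. Leave the jar, the mouse and the microphone as they are.

Things in the scene. Friction and masses are not known exactly. Their poses are not given: they have to be found in the camera images.
- computer: Small fanless computer: a black box 180 x 180 mm, 48 mm high without its lid, standing firmly on the desk (it does not shift). Origin: centre of its underside; x points to its far side, y to its left, z up; at zero yaw its axes are those of the room.
- lid: Its cooling lid: aluminium plate 180 x 180 x 6 mm, with ribs 7 mm high on top. Springs push it up against the collars of the screws; turning the screws down lowers it onto four rubber washers, one around each screw, whose thickness is not known. It must never slope more than 0.013 rad (2 mm across from one screw to the opposite one). Origin: centre of the plate's underside, axes as the computer's.
- wing_a: Steel head of the near left wing screw, at (-55, 55) mm in the computer's frame (a is opposite c, b opposite d): collar 22 mm wide, above it a flat wing 36 mm long and 8 mm thick, 10 to 30 mm above the origin. Origin: on the screw's axis at the collar's underside, on the plate's top, 61 mm above the desk at the start; x along the wing's length, y across it, z up.
- wing_b: Steel head of the near right wing screw, at (-55, -55) mm in the computer's frame (a is opposite c, b opposite d): collar 22 mm wide, above it a flat wing 36 mm long and 8 mm thick, 10 to 30 mm above the origin. Origin: on the screw's axis at the collar's underside, on the plate's top, 61 mm above the desk at the start; x along the wing's length, y across it, z up.
- wing_c: Steel head of the far right wing screw, at (55, -55) mm in the computer's frame (a is opposite c, b opposite d): collar 22 mm wide, above it a flat wing 36 mm long and 8 mm thick, 10 to 30 mm above the origin. Origin: on the screw's axis at the collar's underside, on the plate's top, 61 mm above the desk at the start; x along the wing's length, y across it, z up.
- wing_d: Steel head of the far left wing screw, at (55, 55) mm in the computer's frame (a is opposite c, b opposite d): collar 22 mm wide, above it a flat wing 36 mm long and 8 mm thick, 10 to 30 mm above the origin. Origin: on the screw's axis at the collar's underside, on the plate's top, 61 mm above the desk at the start; x along the wing's length, y across it, z up.
- turn_a (a joint): Angle of wing screw a, rad, growing clockwise seen from above (tightening); starts within 0.1 of 0; 1 rad lowers it 1.6 mm. The lid is home at an unknown angle between 1.25 and 2.15, nearly the same for all four. While turning it resists with about 0.15 N m until then, stiffening steeply after; at 0.35 to 0.5 N m it is firmly tight, above 0.55 N m it is forced. Once the hand stops, less than that may be felt. It stays where it is left.
- turn_b (a joint): Angle of wing screw b, rad, growing clockwise seen from above (tightening); starts within 0.1 of 0; 1 rad lowers it 1.6 mm. The lid is home at an unknown angle between 1.25 and 2.15, nearly the same for all four. While turning it resists with about 0.15 N m until then, stiffening steeply after; at 0.35 to 0.5 N m it is firmly tight, above 0.55 N m it is forced. Once the hand stops, less than that may be felt. It stays where it is left.
- turn_c (a joint): Angle of wing screw c, rad, growing clockwise seen from above (tightening); starts within 0.1 of 0; 1 rad lowers it 1.6 mm. The lid is home at an unknown angle between 1.25 and 2.15, nearly the same for all four. While turning it resists with about 0.15 N m until then, stiffening steeply after; at 0.35 to 0.5 N m it is firmly tight, above 0.55 N m it is forced. Once the hand stops, less than that may be felt. It stays where it is left.
- turn_d (a joint): Angle of wing screw d, rad, growing clockwise seen from above (tightening); starts within 0.1 of 0; 1 rad lowers it 1.6 mm. The lid is home at an unknown angle between 1.25 and 2.15, nearly the same for all four. While turning it resists with about 0.15 N m until then, stiffening steeply after; at 0.35 to 0.5 N m it is firmly tight, above 0.55 N m it is forced. Once the hand stops, less than that may be felt. It stays where it is left.
- jar: Glass storage jar with a metal latch lid, 86 mm wide, 108 mm high; a bystander, light enough to be pushed. Origin: centre of its underside, z up.
- mouse: Black computer mouse, 115 x 60 x 32 mm, lying along its x; a bystander, light enough to be pushed. Origin: centre of its underside, z up.
- microphone: Desk microphone on a round foot 96 mm wide, 175 mm high; a bystander, light enough to be pushed. Origin: centre of its underside, z up.

How it is judged:
By the outcome, as a careful person would: the job done as asked, in the order asked, and still so for the second after the job is handed in, with the robot touching nothing.
It also fails if it takes over 72 s, if anything falls off the work surface, if the arm or the gripper's body presses on something with over 40 N, if the wrist force passes 120 N, or if a joint passes its speed limit or range.

### The arm

A 7-joint arm with a two-finger parallel gripper is mounted at the origin on the work surface. World frame = base frame: x ahead of the robot, y to its left, z up, the work surface at z = 0. Lengths are in m, angles in rad, forces in N, time in s.
With the tool pointing down it reaches from about 0.425 to 0.875 m from the base axis. Payload 4.7 kg.
Tool frame: the origin (TCP) lies at the very end of the fingers, on their centre line; the grasp point (between the pads) lies 19 mm behind it; z points along the fingers, y is the line along which they close (so a half turn about z gives the same grasp; the last joint's range is limited). The gripper opens to 87 mm and grips with 3 to 60 N. Pads are 19 mm wide; open, the fingers measure 117 mm over their backs; the gripper's body (75 mm by 190 mm) begins 51 mm behind the grasp point.
Start: joints at [-1.156, 0.321, -0.07, 1.45, 0.023, 1.371, -0.057], TCP at [0.254, 0.598, 0.223] pointing down, gripper open.
Joint ranges: [-2.86, 2.86], [-0.3, 2.09], [-1.38, 1.24], [0.06, 2.45], [-1.56, 4.7], [0.09, 2.05], [-2.69, 2.69]. Speed limits (rad/s): [2.57, 2.57, 3.14, 3.14, 3.14, 3.14, 3.14].

### API

Orientations are given as a rotation vector (axis times angle).
In Python, from bench import ctrl, imaging, ticket gives the robot as it stands.
- The arm moves only by the tool jog_arm, never from a script. Its argument "rows" is text: rows parted by semicolons, each of 7 numbers parted by spaces: the shift along the tool's x, y, z in cm, then the turn, a rotation vector about the tool's x, y, z in rad, then the closure, from -1 (fully open) to 1 (shut), so that 0 is half open. A call has 1 to 5 rows; each row shifts and turns the commanded pose from where the row before left it, along the tool's axes as they then stand; what a row does not reach is not made up. A row lasts 1/8 s, in which the tool goes at most 62.5 mm and 10.7 degrees, less where a joint would pass 70% of its speed; a pose out of reach is approached as far as the arm can. A call with a gripper value outside its range is refused whole. The fingers move at their own pace and stop on an object; "force" is the grip in N (left out, the last holds). Time passes only in rows, so rows that do not move let the fingers close. It gives the time, the measured TCP pose, the force, the opening and the grip force at its end, in the units of the state.
- ctrl.get_state(): the state, without advancing time (a new reading comes with each control period).
- imaging.get_image(name): name is "scene" or "top"; returns a dict with "img" (480x640x3 uint8, blue, green, red), "vertical_fov" (degrees; the focal length in pixels is half the picture's height over the tangent of half this angle, whatever the lens; pixels are square), "cx", "cy" (the principal point, pixels), "k1" (the pictures are not rectified: a ray, as slopes to the right and down, at radius r is drawn at 1 + k1 r^2 times it, then the intrinsics apply), "origin" and "orientation" of the camera in the world. Camera axes: x right, y down, z forward; pixel columns grow to the right and rows downward; lengths in m; the calibration is good to about 2 mm. A picture is of the moment at which its call begins. There is no depth.
- ticket.close_job(): hands the job in; it is judged then, once.
The state is a dict: "time": time; "joint_positions": joint angles; "qd": joint speeds; "joint_torque": joint torques, N m; "position": TCP position; "tool_rot": TCP orientation; "ft_force": force on the tool from outside, world axes, zero at the start; "torque": the same for the moment, N m; "grip_width": opening from 0.0 (shut) to 1.0 (fully open); "grip_force": force on a finger pad.
Only numpy, scipy, OpenCV 4.12 (cv2) and the standard library are available. Lean on these libraries where they do the work, as an engineer would, in place of code of your own. Each camera call takes 0.05 s, during which the arm holds its last target. There are 200 camera calls.

## Working session

There is one attempt and no reset: what is moved stays moved. The work goes in short steps, Python scripts to look and compute and a tool call to move; the robot and the scene stay as the last step left them, time stands still between calls to the robot, and variables do not carry over. Pictures are saved under pics/ and viewed, at most 10 in all, crops included, and the job is handed in when it is done.

Besides the shell and the picture viewer there is one more tool, called after "Request:" as name(argument=value, ...), one argument or row to a line, values as JSON. jog_arm: Moves the arm, as the interface text tells. Its arguments: {"type":"object","properties":{"rows":{"type":"string"},"force":{"type":"number"}},"required":["rows"]}

```bash
ls; mkdir -p pics; python3 - <<'E'
from bench import ctrl, imaging
import cv2
s=ctrl.get_state(); print(s)
for n in ("scene","top"):
    d=imaging.get_image(n); cv2.imwrite(f"pics/{n}0.png",d["img"]); print({k:v for k,v in d.items() if k!="img"})
E
```

```text
pics
{'time': 0.0, 'joint_positions': array([-1.1559484 ,  0.32181138, -0.07009257,  1.45165138,  0.02263047,
        1.37082187, -0.05690971]), 'qd': array([ 0.0001792 ,  0.00112887, -0.00137427,  0.00082874,  0.00071175,
        0.00021276,  0.00056106]), 'joint_torque': array([ 1.29868763e-04, -4.91274691e+01, -4.03742613e-01, -3.12516475e+01,
       -6.38633547e-02,  4.40821680e-02,  1.56555138e-04]), 'position': array([0.25340624, 0.59796984, 0.221481  ]), 'tool_rot': array([-6.25186409e-01, -3.07849604e+00,  2.96510222e-03]), 'ft_force': array([-0.04936489, -0.27888604, -0.61361269]), 'torque': array([-0.02770348,  0.03247472,  0.01869107]), 'grip_force': 0.0, 'grip_width': 1.0032770777474984}
{'vertical_fov': 50.774655451804314, 'cx': 326.01160366858284, 'cy': 243.0211285873001, 'k1': 0.029487639627059057, 'origin': array([0.85852797, 0.45446012, 0.95961739]), 'orientation': array([-0.87665325, -2.75494275,  0.76768025])}
{'vertical_fov': 44.07860133463127, 'cx': 322.84076381103023, 'cy': 242.07343395339498, 'k1': -0.1506968704553112, 'origin': array([0.33286768, 0.00625933, 1.51665249]), 'orientation': array([-2.15274473,  2.14712415, -0.17402479])}
```

View pics/scene0.png

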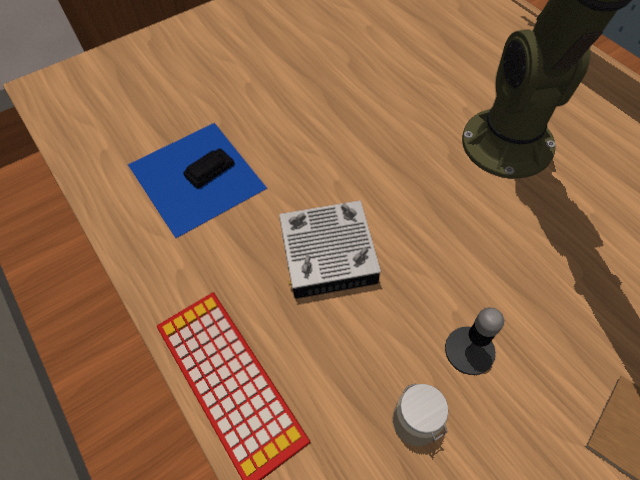

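View pics/top0.png

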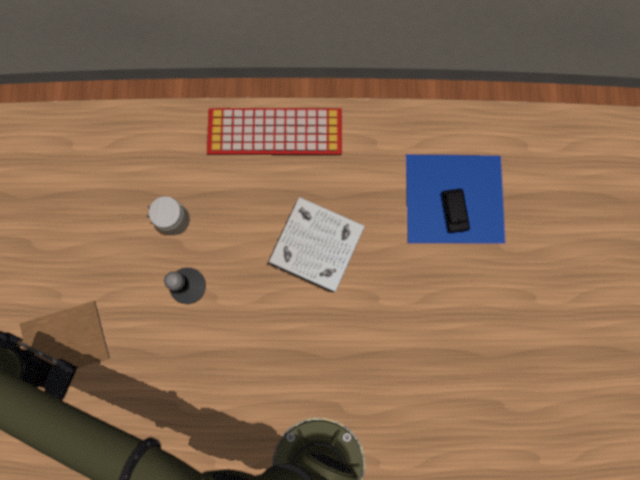

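The scene view shows the computer's lid at about (330,250), with the screws at (297,221), (349,212), (361,257) and (307,266). In the top view it is at (317,245), with the screws at (306,214), (346,231), (327,272) and (287,254). The jar and microphone are to its left and the mouse to its right, all clear of it. I'll enlarge both.

```bash
cat > h.py <<'E'
import numpy as np, cv2
from scipy.spatial.transform import Rotation as R
from bench import ctrl, imaging
def K(d):
    f=240/np.tan(np.radians(d["vertical_fov"])/2); return f,d["cx"],d["cy"]
def proj(d,P):
    P=(np.atleast_2d(P)-d["origin"])@R.from_rotvec(d["orientation"]).as_matrix()
    s=P[:,:2]/P[:,2:]; s=s*(1+d["k1"]*(s**2).sum(1,keepdims=True)); f,cx,cy=K(d); return s*f+[cx,cy]
def back(d,uv,z):
    f,cx,cy=K(d); q=(np.atleast_2d(uv)-[cx,cy])/f; s=q.copy()
    for _ in range(20): s=q/(1+d["k1"]*(s**2).sum(1,keepdims=True))
    r=np.c_[s,np.ones(len(s))]@R.from_rotvec(d["orientation"]).as_matrix().T
    return d["origin"]+r*((z-d["origin"][2])/r[:,2])[:,None]
def crop(img,x0,y0,w,h,k,fn):
    c=cv2.resize(img[y0:y0+h,x0:x0+w],None,fx=k,fy=k,interpolation=cv2.INTER_CUBIC); cv2.imwrite(fn,c)
E
python3 - <<'E'
from h import *
d=imaging.get_image("top"); a=d["img"]; crop(a,264,192,104,104,5,"pics/t1.png")
e=imaging.get_image("scene"); crop(e["img"],274,198,110,104,6,"pics/s1.png")
E
```

```text
(no output)
```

View pics/t1.png

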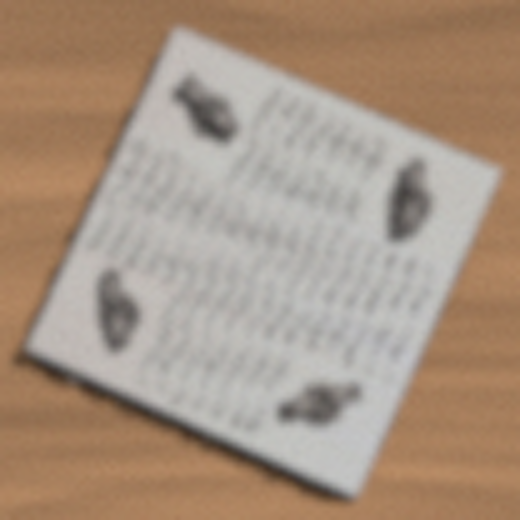

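View pics/s1.png

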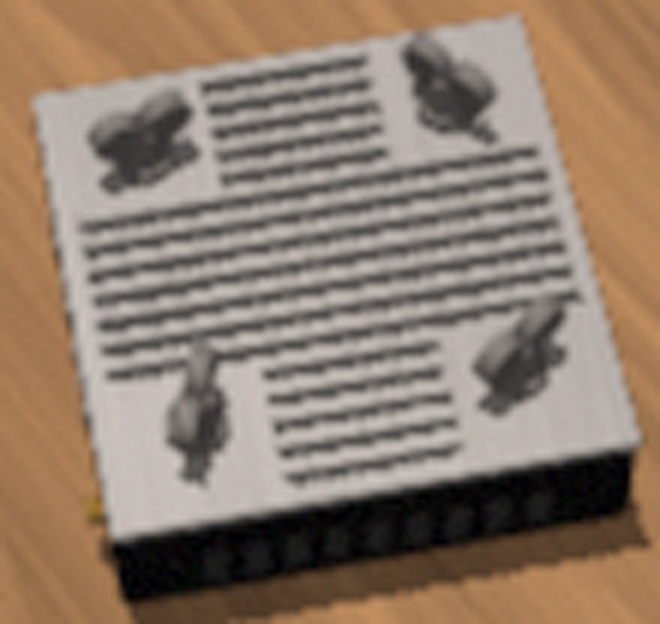

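The crops show all four plate corners (top crop: 178,28; 500,172; 357,497; 27,352. Scene crop: 36,98; 520,16; 640,442; 112,537) and the four wings. I'll fit the computer's pose from both cameras.

```bash
python3 - <<'E'
from h import *
from scipy.optimize import least_squares
d=imaging.get_image("top"); e=imaging.get_image("scene")
f=lambda p,k,o:(np.array(p,float)+.5)/k-.5+o
tc=f([(178,28),(500,172),(357,497),(27,352)],5,np.array([264,192]))
sc=f([(36,98),(520,16),(640,442),(112,537)],6,np.array([274,198]))
print(back(d,tc,.061).round(4)); print(back(e,sc,.061).round(4))
tb=back(d,tc,.061); sb=back(e,sc,.061)
L=np.array([(90,90),(90,-90),(-90,-90),(-90,90)])/1000  # far-left, far-right, near-right, near-left
def W(p,l): c,s=np.cos(p[2]),np.sin(p[2]); return l@np.array([[c,s],[-s,c]])+p[:2]
for nm,b in(("top",tb),("scene",sb)):
    best=min((least_squares(lambda p:(W(p,L)-np.roll(b,k,0)[:,:2]).ravel(),[*b[:,:2].mean(0),-.4]) for k in range(4)),key=lambda r:r.cost+abs(r.x[2]+.4)*1e-6)
    print(nm,best.x.round(4),best.cost**.5)
    print(W(best.x,np.array([(-55,55),(-55,-55),(55,-55),(55,55)])/1000).round(4))
# wing ends (mid height .081)
for nm,cam,off,k,pts in (("top",d,[264,192],5,dict(d=[(178,88),(235,138)],c=[(415,162),(402,240)],a=[(106,275),(120,348)],b=[(282,412),(358,388)])),):
    for w,p in pts.items():
        q=back(cam,f(p,k,np.array(off)),.081)[:,:2]; v=q[1]-q[0]; print(nm,w,q.mean(0).round(4),np.linalg.norm(v).round(4),np.arctan2(v[1],v[0])%np.pi)
S=dict(p=[(108,135),(180,105)],q=[(420,50),(480,80)],r=[(203,358),(198,425)],s=[(548,310),(497,365)])
for w,p in S.items():
    q=back(e,f(p,6,np.array([274,198])),.087)[:,:2]; v=q[1]-q[0]; print(w,q.mean(0).round(4),np.linalg.norm(v).round(4),np.arctan2(v[1],v[0])%np.pi)
E
```

```text
[[ 0.665   0.0474  0.061 ]
 [ 0.5921 -0.1139  0.061 ]
 [ 0.4297 -0.0422  0.061 ]
 [ 0.5009  0.1208  0.061 ]]
[[ 0.5965 -0.1096  0.061 ]
 [ 0.434  -0.0376  0.061 ]
 [ 0.5068  0.1249  0.061 ]
 [ 0.6696  0.0521  0.061 ]]
top [ 0.5469  0.003  -0.4179] 0.002228723138976532
[[ 0.519   0.0756]
 [ 0.4743 -0.0249]
 [ 0.5749 -0.0696]
 [ 0.6195  0.031 ]]
scene [ 0.5518  0.0075 -0.4209] 0.002185106304970457
[[ 0.524   0.0801]
 [ 0.4791 -0.0203]
 [ 0.5795 -0.0652]
 [ 0.6244  0.0352]]
top d [0.6175 0.0325] 0.0378 0.8463624738625914
top c [ 0.5739 -0.0671] 0.0394 2.974565436880459
top a [0.5187 0.0775] 0.0366 0.19824050790312775
top b [ 0.4756 -0.0236] 0.0388 1.8804964183393915
p [ 0.5786 -0.0637] 0.0275 2.992423638987348
q [ 0.4789 -0.0208] 0.0244 1.970112103014708
r [0.6225 0.0363] 0.025 0.9117291829930678
s [0.5244 0.0813] 0.0273 0.2564975356764883
```

Both cameras agree on the yaw (−0.42) and the lid size, but their positions differ by about 5 mm. I'll start from the average and correct with the fingers in view over wing a. Next, a planner that prints the rows.

```bash
cat >> h.py <<'E'
def rot(phi):
    c,s=np.cos(phi),np.sin(phi); return np.array([[c,s,0],[s,-c,0],[0,0,-1.]])
def plan(goals,s=None,tmax=.058,rmax=.18):
    """goals: (x,y,z,phi,closure,minrows); rows from the measured pose"""
    s=s or ctrl.get_state(); p=np.array(s["position"]); M=R.from_rotvec(s["tool_rot"]).as_matrix(); out=[]
    print("t %.2f p %s phi %.3f w %.2f"%(s["time"],p.round(4),np.arctan2(M[1,0],M[0,0]),s["grip_width"]*87),"F",np.round(s["ft_force"],1),"Mz %.3f"%s["torque"][2])
    for x,y,z,ph,cl,mr in goals:
        g=np.array([x,y,z]); w=R.from_matrix(M.T@rot(ph)).as_rotvec()
        n=int(max(mr,np.ceil(np.linalg.norm(g-p)/tmax),np.ceil(np.linalg.norm(w)/rmax)))
        p0=p.copy()
        for i in range(n):
            sh=M.T@(p0+(g-p0)*(i+1)/n-p)*100; r=w/n
            sh=sh.round(2); r=r.round(3); out.append(" ".join("%g"%v for v in [*(sh+0.),*(r+0.),cl]))
            p=p+M@sh/100; M=M@R.from_rotvec(r).as_matrix()
    for i in range(0,len(out),5): print("; ".join(out[i:i+5]))
E
python3 - <<'E'
from h import *
plan([(.40,.33,.27,3.05,.2,1),(.5215,.078,.16,3.36,.2,1),(.5215,.078,.115,3.36,.2,1)],tmax=.05)
E
```

```text
t 0.30 p [0.2536 0.5983 0.2222] phi 2.741 w 86.71 F [ 1.1 -1.   0.8] Mz -0.037
-3.42 -2.71 -0.68 0 0 -0.044 0.2; -3.3 -2.87 -0.68 0 0 -0.044 0.2; -3.17 -3 -0.68 0 0 -0.044 0.2; -3.03 -3.14 -0.68 0 0 -0.044 0.2; -2.9 -3.27 -0.69 0 0 -0.044 0.2
-2.74 -3.4 -0.68 0 0 -0.044 0.2; -2.6 -3.51 -0.68 0 0 -0.044 0.2; -2.06 -3.42 1.57 0 0 -0.044 0.2; -1.91 -3.51 1.58 0 0 -0.044 0.2; -1.75 -3.59 1.57 0 0 -0.044 0.2
-1.6 -3.67 1.57 0 0 -0.044 0.2; -1.43 -3.73 1.58 0 0 -0.044 0.2; -1.26 -3.79 1.57 0 0 -0.044 0.2; -1.1 -3.84 1.57 0 0 -0.044 0.2; 0 0 4.5 0 0 -0.003 0.2
```

Request:
jog_arm(
  rows="-3.42 -2.71 -0.68 0 0 -0.044 0.2; -3.3 -2.87 -0.68 0 0 -0.044 0.2; -3.17 -3 -0.68 0 0 -0.044 0.2; -3.03 -3.14 -0.68 0 0 -0.044 0.2; -2.9 -3.27 -0.69 0 0 -0.044 0.2",
  force=25,
)

```text
time: 0.92
position: [0.3588, 0.4055, 0.257]
tool_rot: [0.281, 3.129, 0.001]
ft_force: [-0.3, 0.9, -0.2]
grip_width: 0.522
grip_force: 0.0
```

Request:
jog_arm(
  rows="-2.74 -3.4 -0.68 0 0 -0.044 0.2; -2.6 -3.51 -0.68 0 0 -0.044 0.2; -2.06 -3.42 1.57 0 0 -0.044 0.2; -1.91 -3.51 1.58 0 0 -0.044 0.2; -1.75 -3.59 1.57 0 0 -0.044 0.2",
)

```text
time: 1.55
position: [0.4526, 0.221, 0.2229]
tool_rot: [-0.064, 3.14, 0.001]
ft_force: [0.6, 0.3, 0.1]
grip_width: 0.401
grip_force: 0.0
```

Request:
jog_arm(
  rows="-1.6 -3.67 1.57 0 0 -0.044 0.2; -1.43 -3.73 1.58 0 0 -0.044 0.2; -1.26 -3.79 1.57 0 0 -0.044 0.2; -1.1 -3.84 1.57 0 0 -0.044 0.2; 0 0 4.5 0 0 0 0.2",
)

```text
time: 2.17
position: [0.525, 0.0746, 0.1168]
tool_rot: [-0.328, 3.118, -0.001]
ft_force: [-0.6, 1.9, -1.2]
grip_width: 0.399
grip_force: 0.0
```

```bash
python3 - <<'E'
from h import *
plan([])
e=imaging.get_image("scene"); crop(e["img"],274,148,130,110,6,"pics/s2.png")
s=ctrl.get_state(); M=R.from_rotvec(s["tool_rot"]).as_matrix(); p=s["position"]; print(M.round(3))
uv=proj(e,[p,p+M@[0,.0175,0],p-M@[0,.0175,0]]); print(uv, (uv-[274,148]+.5)*6-.5)
E
```

```text
t 2.17 p [0.525  0.0746 0.1168] phi -2.932 w 34.74 F [-0.6  1.9 -1.2] Mz 0.035
[[-0.978 -0.21  -0.006]
 [-0.21   0.978 -0.002]
 [ 0.007 -0.001 -1.   ]]
[[361.69670764 244.70461322]
 [368.54290432 249.92807799]
 [354.93751301 239.54710071]] [[528.68024583 582.72767931]
 [569.75742592 614.06846794]
 [488.12507806 551.78260426]]
```

View pics/s2.png

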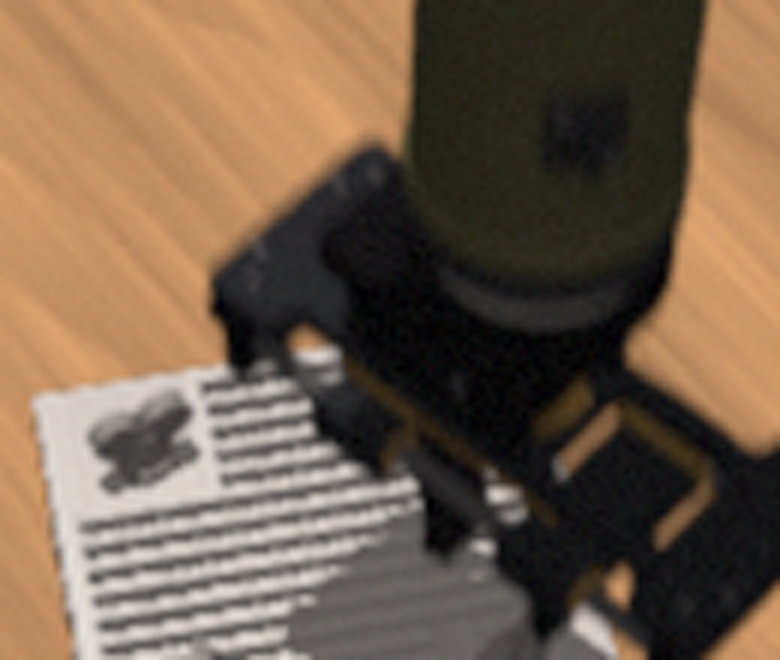

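The fingers straddle wing a: tips at about (445,545) and (555,620) in the crop, predicted (488,552) and (570,614). That matches only to several mm. A light closing touch will measure the remaining offset exactly.

```bash
python3 - <<'E'
from h import *
plan([(.5215,.078,.095,3.37,.1,2),(.5215,.078,.075,3.37,.1,2)])
E
```

```text
t 2.23 p [0.5189 0.0756 0.1093] phi -2.930 w 35.00 F [-3.7  0.4 -3.8] Mz -0.017
-0.15 0.09 0.72 0 -0.003 -0.008 0.1; -0.16 0.09 0.71 0 -0.003 -0.008 0.1; 0 0 1 0 0 0 0.1; 0 0 1 0 0 0 0.1
```

Request:
jog_arm(
  rows="0 0 0 0 0 0 0.1; 0 0 0 0 0 0 0.1",
  force=5,
)

```text
time: 2.48
position: [0.5226, 0.0792, 0.117]
tool_rot: [-0.339, 3.121, 0.001]
ft_force: [-0.3, 0.5, -0.5]
grip_width: 0.446
grip_force: 0.0
```

```bash
python3 - <<'E'
from h import *
plan([(.5215,.078,.095,3.37,.1,2),(.5215,.078,.075,3.37,.1,2)])
E
```

```text
t 2.48 p [0.5226 0.0792 0.117 ] phi -2.925 w 38.79 F [-0.3  0.5 -0.5] Mz 0.012
0.07 -0.05 1.1 0 0.001 -0.006 0.1; 0.07 -0.04 1.1 0 0.001 -0.006 0.1; 0 0 1 0 0 0 0.1; 0 -0.01 1 0 0 0 0.1
```

Request:
jog_arm(
  rows="0.05 -0.05 1.1 0 0 0 0.1; 0.05 -0.04 1.1 0 0 0 0.1; 0 0 1 0 0 0 0.1; 0 0 1 0 0 0 0.1; 0 0 0 0 0 0 0.1",
)

```text
time: 3.1
position: [0.5199, 0.0769, 0.072]
tool_rot: [0.337, -3.121, 0.001]
ft_force: [-0.1, 1.0, 0.0]
grip_width: 0.451
grip_force: 0.0
```

Request:
jog_arm(
  rows="0 0 0 0 0 0 1; 0 0 0 0 0 0 1; 0 0 0 0 0 0 1; 0 0 0 0 0 0 1",
  force=5,
)

```text
time: 3.6
position: [0.5207, 0.0784, 0.0735]
tool_rot: [-0.337, 3.123, 0.003]
ft_force: [-0.6, 0.6, 1.3]
grip_width: 0.105
grip_force: 5.0
```

```bash
python3 - <<'E'
from h import *
plan([]); s=ctrl.get_state(); print(s["grip_force"],s["torque"],R.from_rotvec(s["tool_rot"]).as_matrix().round(3))
E
```

```text
t 3.60 p [0.5207 0.0784 0.0735] phi -2.926 w 9.13 F [-0.6  0.6  1.3] Mz -0.043
4.98339056968689 [-0.21906843 -0.03943618 -0.04279178] [[-0.977 -0.214  0.   ]
 [-0.214  0.977  0.002]
 [-0.001  0.002 -1.   ]]
```

Width is 9.1 mm with almost no side force, so the estimate is good. First turn on a.

Request:
jog_arm(
  rows="0 0 0 0 0 0 1; 0 0 0 0 0 0 1",
  force=40,
)

```text
time: 3.85
position: [0.5208, 0.0782, 0.0735]
tool_rot: [-0.338, 3.123, 0.002]
ft_force: [-2.0, 3.4, 2.2]
grip_width: 0.088
grip_force: 39.8
```

Request:
jog_arm(
  rows="0 0 0.02 0 0 0.12 1; 0 0 0.02 0 0 0.12 1",
)

```text
time: 4.1
position: [0.5207, 0.0783, 0.0731]
tool_rot: [0.043, 3.141, 0.002]
ft_force: [-1.4, 4.6, 3.2]
grip_width: 0.09
grip_force: 40.0
```

```bash
python3 - <<'E'
from h import *
plan([]); s=ctrl.get_state(); print(s["torque"],s["joint_torque"][6])
E
```

```text
t 4.10 p [0.5207 0.0783 0.0731] phi 3.114 w 7.85 F [-1.4  4.6  3.2] Mz 0.184
[0.94022622 0.44878815 0.1843684 ] 0.8365502022206783
```

Request:
jog_arm(
  rows="0 0 0.02 0 0 0.12 1; 0 0 0.02 0 0 0.12 1; 0 0 0.02 0 0 0.12 1",
)

```text
time: 4.47
position: [0.5207, 0.0785, 0.0725]
tool_rot: [-0.604, -3.083, -0.002]
ft_force: [-1.3, 4.8, 3.5]
grip_width: 0.086
grip_force: 40.0
```

```bash
python3 - <<'E'
from h import *
plan([]); s=ctrl.get_state(); print(s["torque"],s["joint_torque"][6])
E
```

```text
t 4.47 p [0.5207 0.0785 0.0725] phi 2.755 w 7.50 F [-1.3  4.8  3.5] Mz 0.133
[0.90896602 0.40158083 0.13298476] 0.8263803273439407
```

Request:
jog_arm(
  rows="0 0 0 0 0 0 1; 0 0 0 0 0 0 1",
)

```text
time: 4.72
position: [0.5208, 0.0784, 0.0725]
tool_rot: [-0.596, -3.084, -0.003]
ft_force: [-2.4, 5.5, 4.2]
grip_width: 0.083
grip_force: 39.8
```

```bash
python3 - <<'E'
from h import *
plan([]); s=ctrl.get_state(); print(s["torque"],s["joint_torque"][6])
E
```

```text
t 4.72 p [0.5208 0.0784 0.0725] phi 2.760 w 7.18 F [-2.4  5.5  4.2] Mz -0.085
[ 1.13229528  0.44974971 -0.08466822] 0.07781640160828829
```

Works: Mz was about 0.15 while turning, as expected. Now opposite, to c.

```bash
cat >> h.py <<'E'
XY=dict(a=(.5208,.0784),b=(.4763,-.0222),c=(.5768,-.067),d=(.6213,.0336))
def visit(w,phi,z=.0735):
    s=ctrl.get_state(); p=s["position"]; M=R.from_rotvec(s["tool_rot"]).as_matrix(); ph=np.arctan2(M[1,0],M[0,0])
    phi+=np.pi*round((ph-phi)/np.pi)          # half turn gives the same grasp
    print("j7",s["joint_positions"][6].round(2),"target phi %.3f"%phi)
    x,y=XY[w]; plan([(p[0],p[1],p[2],ph,.15,2),(p[0],p[1],.103,ph,.15,1),(x,y,.103,phi,.15,1),(x,y,z,phi,.15,2),(x,y,z,phi,.15,1)],s)
E
python3 -c "
from h import *
visit('c',2.98)"
```

```text
j7 1.07 target phi 2.980
t 4.72 p [0.5208 0.0784 0.0725] phi 2.760 w 7.18 F [-2.4  5.5  4.2] Mz -0.085
0 0 0 0.001 0 0 0.15; 0 0 0 0.001 0 0 0.15; 0 0 -3.05 0 -0.001 0 0.15; -3.54 -3.8 0 0 0 -0.073 0.15; -3.25 -4.06 0.01 0 0 -0.073 0.15
-2.95 -4.27 0 0 0 -0.073 0.15; 0 0 1.48 0 0 -0.001 0.15; 0 0 1.47 0 0 -0.001 0.15; 0 0 0 0 0 0.001 0.15
```

Request:
jog_arm(
  rows="0 0 0 0 0 0 0.15; 0 0 0 0 0 0 0.15; 0 0 -3.05 0 0 0 0.15; -3.54 -3.8 0 0 0 -0.073 0.15; -3.25 -4.06 0 0 0 -0.073 0.15",
)

```text
time: 5.35
position: [0.5585, -0.0216, 0.1031]
tool_rot: [0.367, 3.119, -0.001]
ft_force: [0.9, 0.4, -0.7]
grip_width: 0.418
grip_force: 0.0
```

Request:
jog_arm(
  rows="-2.95 -4.27 0 0 0 -0.073 0.15; 0 0 1.48 0 0 0 0.15; 0 0 1.47 0 0 0 0.15; 0 0 0 0 0 0 0.15",
)

```text
time: 5.85
position: [0.5746, -0.067, 0.0711]
tool_rot: [-0.257, -3.127, -0.0]
ft_force: [0.9, -0.3, -0.4]
grip_width: 0.425
grip_force: 0.0
```

Request:
jog_arm(
  rows="0 0 0 0 0 0 1; 0 0 0 0 0 0 1; 0 0 0 0 0 0 1; 0 0 0 0 0 0 1",
  force=10,
)

```text
time: 6.35
position: [0.5768, -0.0671, 0.0736]
tool_rot: [0.258, 3.13, 0.003]
ft_force: [0.6, 3.4, 0.6]
grip_width: 0.092
grip_force: 10.0
```

```bash
python3 -c "
from h import *
plan([]); print(ctrl.get_state()['torque'])"
```

```text
t 6.35 p [ 0.5768 -0.0671  0.0736] phi 2.977 w 8.00 F [0.6 3.4 0.6] Mz 0.086
[ 0.74613638 -0.10618859  0.08557426]
```

Request:
jog_arm(
  rows="0 0 0 0 0 0 1; 0 0 0.02 0 0 0.12 1; 0 0 0.02 0 0 0.12 1; 0 0 0.02 0 0 0.12 1; 0 0 0.02 0 0 0.12 1",
  force=40,
)

```text
time: 6.98
position: [0.5769, -0.0671, 0.0728]
tool_rot: [1.001, 2.978, 0.003]
ft_force: [0.2, 3.6, 1.6]
grip_width: 0.089
grip_force: 39.9
```

Request:
jog_arm(
  rows="0 0 0.02 0 0 0.12 1; 0 0 0 0 0 0 1",
)

```text
time: 7.22
position: [0.5768, -0.0672, 0.0726]
tool_rot: [1.171, 2.915, 0.003]
ft_force: [0.4, 4.1, 4.1]
grip_width: 0.087
grip_force: 40.0
```

```bash
python3 -c "
from h import *
visit('b',1.93)"
```

```text
j7 1.05 target phi 1.930
t 7.22 p [ 0.5768 -0.0672  0.0726] phi 2.378 w 7.60 F [0.4 4.1 4.1] Mz -0.060
0 0 0 0.001 0 0 0.15; 0 0 0 0.001 0 0 0.15; 0 0 -3.04 0 0 0 0.15; 3.46 -1.24 0 0 0 0.149 0.15; 3.23 -1.73 0.01 0 0 0.149 0.15
2.95 -2.2 0 0 0 0.149 0.15; 0 0 1.47 0 0 0 0.15; 0 0.01 1.48 0 0 0 0.15; 0 0 0 -0.001 0 0.001 0.15
```

Request:
jog_arm(
  rows="0 0 0 0 0 0 0.15; 0 0 0 0 0 0 0.15; 0 0 -3.04 0 0 0 0.15; 3.46 -1.24 0 0 0 0.149 0.15; 3.23 -1.73 0 0 0 0.149 0.15",
)

```text
time: 7.85
position: [0.5086, -0.0395, 0.1025]
tool_rot: [1.601, 2.702, -0.002]
ft_force: [-0.4, 0.3, 0.0]
grip_width: 0.417
grip_force: 0.0
```

Request:
jog_arm(
  rows="2.95 -2.2 0 0 0 0.149 0.15; 0 0 1.47 0 0 0 0.15; 0 0.01 1.48 0 0 0 0.15; 0 0 0 0 0 0 0.15",
)

```text
time: 8.35
position: [0.4754, -0.0244, 0.0715]
tool_rot: [-1.79, -2.58, 0.005]
ft_force: [-0.4, 0.6, 0.7]
grip_width: 0.426
grip_force: 0.0
```

Request:
jog_arm(
  rows="0 0 0 0 0 0 1; 0 0 0 0 0 0 1; 0 0 0 0 0 0 1; 0 0 0 0 0 0 1",
  force=10,
)

```text
time: 8.85
position: [0.4765, -0.0231, 0.0733]
tool_rot: [1.79, 2.581, 0.002]
ft_force: [0.8, 0.0, -0.3]
grip_width: 0.101
grip_force: 9.6
```

```bash
python3 -c "
from h import *
plan([]); print(ctrl.get_state()['torque'])"
```

```text
t 8.85 p [ 0.4765 -0.0231  0.0733] phi 1.929 w 8.80 F [ 0.8  0.  -0.3] Mz -0.158
[ 0.02278686 -0.28499679 -0.1575718 ]
```

Mz here is −0.16, so the wing sits about 0.04 rad further clockwise. I'll align before squeezing.

Request:
jog_arm(
  rows="0 0 0 0 0 0.04 1; 0 0 0 0 0 0 1; 0 0 0.02 0 0 0.12 1; 0 0 0.02 0 0 0.12 1; 0 0 0.02 0 0 0.12 1",
  force=40,
)

```text
time: 9.48
position: [0.4762, -0.0231, 0.0728]
tool_rot: [2.27, 2.171, 0.001]
ft_force: [0.3, 0.1, 2.6]
grip_width: 0.09
grip_force: 39.8
```

Request:
jog_arm(
  rows="0 0 0.02 0 0 0.12 1; 0 0 0.02 0 0 0.12 1; 0 0 0 0 0 0 1",
)

```text
time: 9.85
position: [0.4759, -0.0231, 0.0724]
tool_rot: [-2.51, -1.889, -0.0]
ft_force: [-1.7, 1.0, 3.2]
grip_width: 0.089
grip_force: 39.6
```

```bash
python3 -c "
from h import *
visit('d',.88)"
```

```text
j7 -0.22 target phi 0.880
t 9.85 p [ 0.4759 -0.0231  0.0724] phi 1.291 w 7.74 F [-1.7  1.   3.2] Mz -0.088
0 0 0 0 0 0 0.15; 0 0 0 0 0 0 0.15; 0 0 -3.06 0 0 0 0.15; 3.16 4.13 0 0 0 0.137 0.15; 3.69 3.67 0 0 0 0.137 0.15
4.15 3.12 0 0 0 0.137 0.15; 0 0 1.48 0 0 0 0.15; 0 0 1.47 0 0 0 0.15; 0 0 0 0 0 0 0.15
```

Request:
jog_arm(
  rows="0 0 0 0 0 0 0.15; 0 0 0 0 0 0 0.15; 0 0 -3.06 0 0 0 0.15; 3.16 4.13 0 0 0 0.137 0.15; 3.69 3.67 0 0 0 0.137 0.15",
)

```text
time: 10.48
position: [0.5746, 0.0152, 0.1038]
tool_rot: [-2.748, -1.521, -0.005]
ft_force: [0.7, -0.1, 0.7]
grip_width: 0.416
grip_force: 0.0
```

Request:
jog_arm(
  rows="4.15 3.12 0 0 0 0.137 0.15; 0 0 1.48 0 0 0 0.15; 0 0 1.47 0 0 0 0.15; 0 0 0 0 0 0 0.15",
)

```text
time: 10.98
position: [0.6189, 0.0323, 0.0714]
tool_rot: [-2.843, -1.333, 0.006]
ft_force: [0.7, 0.0, 0.6]
grip_width: 0.424
grip_force: 0.0
```

Request:
jog_arm(
  rows="0 0 0 0 0 0 1; 0 0 0 0 0 0 1; 0 0 0 0 0 0 1; 0 0 0 0 0 0 1",
  force=10,
)

```text
time: 11.48
position: [0.6214, 0.0333, 0.0737]
tool_rot: [-2.844, -1.335, -0.001]
ft_force: [-1.7, 0.6, 2.8]
grip_width: 0.108
grip_force: 9.5
```

```bash
python3 -c "
from h import *
plan([]); print(ctrl.get_state()['torque'])"
```

```text
t 11.47 p [0.6214 0.0333 0.0737] phi 0.878 w 9.38 F [-1.7  0.6  2.8] Mz -0.116
[-0.05978216  0.31480239 -0.11617957]
```

Request:
jog_arm(
  rows="0 0 0 0 0 0.06 1; 0 0 0 0 0 0 1; 0 0 0.02 0 0 0.12 1; 0 0 0.02 0 0 0.12 1; 0 0 0.02 0 0 0.12 1",
  force=40,
)

```text
time: 12.1
position: [0.6214, 0.0334, 0.0732]
tool_rot: [-3.06, -0.709, -0.0]
ft_force: [-2.1, -0.4, 4.3]
grip_width: 0.087
grip_force: 39.8
```

Request:
jog_arm(
  rows="0 0 0.02 0 0 0.12 1; 0 0 0.02 0 0 0.12 1; 0 0 0 0 0 0 1",
)

```text
time: 12.48
position: [0.6213, 0.0334, 0.0728]
tool_rot: [-3.123, -0.342, 0.0]
ft_force: [-2.8, -0.3, 5.3]
grip_width: 0.088
grip_force: 39.7
```

```bash
python3 -c "
from h import *
visit('a',2.760-np.pi,.0725)"
```

```text
j7 -1.16 target phi -0.382
t 12.47 p [0.6213 0.0334 0.0728] phi 0.218 w 7.67 F [-2.8 -0.3  5.3] Mz -0.041
0 0 0 0 0 0 0.15; 0 0 0 0 0 0 0.15; 0 0 -3.02 0 0 0 0.15; -2.21 -1.64 0 0 0 0.15 0.15; -2.43 -1.3 0 0 0 0.15 0.15
-2.6 -0.91 0 0 0 0.15 0.15; -2.7 -0.52 0 0 0 0.15 0.15; 0 0 1.53 0 0 0 0.15; 0 0 1.52 0 0 0 0.15; 0 0 0 0 0 0 0.15
```

Request:
jog_arm(
  rows="0 0 0 0 0 0 0.15; 0 0 0 0 0 0 0.15; 0 0 -3.02 0 0 0 0.15; -2.21 -1.64 0 0 0 0.15 0.15; -2.43 -1.3 0 0 0 0.15 0.15",
)

```text
time: 13.1
position: [0.5708, 0.0556, 0.1024]
tool_rot: [3.139, -0.138, 0.001]
ft_force: [0.2, 1.9, 1.1]
grip_width: 0.422
grip_force: 0.0
```

Request:
jog_arm(
  rows="-2.6 -0.91 0 0 0 0.15 0.15; -2.7 -0.52 0 0 0 0.15 0.15; 0 0 1.53 0 0 0 0.15; 0 0 1.52 0 0 0 0.15; 0 0 0 0 0 0 0.15",
)

```text
time: 13.72
position: [0.5203, 0.0769, 0.0702]
tool_rot: [3.081, -0.597, -0.003]
ft_force: [-0.1, 0.3, 0.4]
grip_width: 0.426
grip_force: 0.0
```

Request:
jog_arm(
  rows="0 0 0 0 0 0 1; 0 0 0 0 0 0 1; 0 0 0 0 0 0 1; 0 0 0 0 0 0 1",
  force=10,
)

```text
time: 14.22
position: [0.5212, 0.0783, 0.0721]
tool_rot: [-3.084, 0.597, -0.001]
ft_force: [0.4, -0.6, 1.5]
grip_width: 0.09
grip_force: 10.0
```

```bash
python3 -c "
from h import *
plan([]); print(ctrl.get_state()['torque'])"
```

```text
t 14.22 p [0.5212 0.0783 0.0721] phi -0.382 w 7.81 F [ 0.4 -0.6  1.5] Mz -0.110
[-0.07176063  0.12619615 -0.10986288]
```

Request:
jog_arm(
  rows="0 0 0 0 0 0 1; 0 0 0.02 0 0 0.11 1; 0 0 0.02 0 0 0.11 1; 0 0 0.02 0 0 0.11 1; 0 0 0.02 0 0 0.11 1",
  force=40,
)

```text
time: 14.85
position: [0.5211, 0.0783, 0.0715]
tool_rot: [-2.878, 1.259, -0.001]
ft_force: [0.4, -0.9, 1.7]
grip_width: 0.089
grip_force: 40.0
```

```bash
sed -i 's/def visit(w,phi,z=.0735)/def visit(w,phi,z=.0735,free=True)/; s/^    phi+=np.pi\*round/    if free: phi+=np.pi*round/' h.py; python3 -c "
from h import *
plan([])"
```

```text
t 14.85 p [0.5211 0.0783 0.0715] phi -0.825 w 7.76 F [ 0.4 -0.9  1.7] Mz 0.166
```

Request:
jog_arm(
  rows="0 0 0.02 0 0 0.11 1; 0 0 0 0 0 0 1",
)

```text
time: 15.1
position: [0.5211, 0.0783, 0.0713]
tool_rot: [-2.807, 1.41, -0.001]
ft_force: [-1.7, 0.8, 4.5]
grip_width: 0.088
grip_force: 40.0
```

```bash
python3 -c "
from h import *
visit('c',2.378,.0725,False)"
```

```text
j7 -2.39 target phi 2.378
t 15.10 p [0.5211 0.0783 0.0713] phi -0.931 w 7.66 F [-1.7  0.8  4.5] Mz -0.052
0 0 0 0 0 0 0.15; 0 0 0 0 0 0 0.15; 0 0 -3.17 0 0 0 0.15; 0.88 0.25 0 0 0 0.175 0.15; 0.91 0.09 0 0 0 0.175 0.15
0.91 -0.07 0 0 0 0.175 0.15; 0.89 -0.23 0 0 0 0.175 0.15; 0.83 -0.38 0 0 0 0.175 0.15; 0.76 -0.52 0 0 0 0.175 0.15; 0.65 -0.64 0 0 0 0.175 0.15
0.54 -0.74 0 0 0 0.175 0.15; 0.39 -0.83 0 0 0 0.175 0.15; 0.24 -0.88 0 0 0 0.175 0.15; 0.09 -0.91 0 0 0 0.175 0.15; -0.07 -0.92 0 0 0 0.175 0.15
-0.23 -0.88 0 0 0 0.175 0.15; -0.38 -0.83 0 0 0 0.175 0.15; -0.53 -0.76 0 0 0 0.175 0.15; -0.64 -0.65 0 0 0 0.175 0.15; -0.75 -0.53 0 0 0 0.175 0.15
0 0 1.52 0 0 0 0.15; 0.01 0 1.53 0 0 0 0.15; 0 0 0 0 0 -0.001 0.15
```

That plan winds the wrong way because the rotation shortcut ran past π. I'll replan through an intermediate yaw.

```bash
python3 -c "
from h import *
s=ctrl.get_state(); x,y,_=s['position']; c=XY['c']
plan([(x,y,.103,-.931,.15,1),((x+c[0])/2,(y+c[1])/2,.103,.72,.15,1),(*c,.103,2.378,.15,1),(*c,.0725,2.378,.15,2)],s,rmax=.186)"
```

```text
t 15.10 p [0.5211 0.0783 0.0713] phi -0.931 w 7.66 F [-1.7  0.8  4.5] Mz -0.052
0 0 -3.17 0 0 0 0.15; 0.83 0.23 0 0 0 -0.183 0.15; 0.78 0.39 0 0 0 -0.183 0.15; 0.69 0.51 0 0 0 -0.183 0.15; 0.59 0.64 0 0 0 -0.183 0.15
0.46 0.73 0 0 0 -0.183 0.15; 0.33 0.8 0 0 0 -0.183 0.15; 0.17 0.85 0 0 0 -0.183 0.15; 0.01 0.86 0 0 0 -0.183 0.15; -0.14 0.85 0 0 0 -0.183 0.15
-0.3 0.81 0 0 0 -0.185 0.15; -0.44 0.75 0 0 0 -0.185 0.15; -0.57 0.65 0 0 0 -0.185 0.15; -0.68 0.53 0 0 0 -0.185 0.15; -0.77 0.4 0 0 0 -0.185 0.15
-0.82 0.25 0 0 0 -0.185 0.15; -0.86 0.1 0 0 0 -0.185 0.15; -0.87 -0.07 0 0 0 -0.185 0.15; -0.83 -0.22 0 0 0 -0.185 0.15; 0 0 1.52 0 0 0.002 0.15
0 0 1.53 0 0 0.002 0.15
```

Request:
jog_arm(
  rows="0 0 0 0 0 0 0.15; 0 0 0 0 0 0 0.15; 0 0 -3.17 0 0 0 0.15; 0.83 0.23 0 0 0 -0.183 0.15; 0.78 0.39 0 0 0 -0.183 0.15",
)

```text
time: 15.72
position: [0.5271, 0.0622, 0.1028]
tool_rot: [-3.019, 0.866, -0.0]
ft_force: [-0.4, -0.3, -0.8]
grip_width: 0.42
grip_force: 0.0
```

Request:
jog_arm(
  rows="0.69 0.51 0 0 0 -0.183 0.15; 0.59 0.64 0 0 0 -0.183 0.15; 0.46 0.73 0 0 0 -0.183 0.15; 0.33 0.8 0 0 0 -0.183 0.15; 0.17 0.85 0 0 0 -0.183 0.15",
)

```text
time: 16.35
position: [0.5423, 0.0214, 0.1024]
tool_rot: [-3.092, -0.555, 0.0]
ft_force: [0.5, -0.3, 0.5]
grip_width: 0.428
grip_force: 0.0
```

Request:
jog_arm(
  rows="0.01 0.86 0 0 0 -0.183 0.15; -0.14 0.85 0 0 0 -0.183 0.15; -0.3 0.81 0 0 0 -0.185 0.15; -0.44 0.75 0 0 0 -0.185 0.15; -0.57 0.65 0 0 0 -0.185 0.15",
)

```text
time: 16.98
position: [0.5578, -0.019, 0.1023]
tool_rot: [-2.523, -1.872, 0.0]
ft_force: [-0.2, -0.4, -0.5]
grip_width: 0.421
grip_force: 0.0
```

Request:
jog_arm(
  rows="-0.68 0.53 0 0 0 -0.185 0.15; -0.77 0.4 0 0 0 -0.185 0.15; -0.82 0.25 0 0 0 -0.185 0.15; -0.86 0.1 0 0 0 -0.185 0.15; -0.87 -0.07 0 0 0 -0.185 0.15",
)

```text
time: 17.6
position: [0.5731, -0.0594, 0.1023]
tool_rot: [-1.423, -2.801, 0.0]
ft_force: [-1.0, -0.5, -0.4]
grip_width: 0.428
grip_force: 0.0
```

Request:
jog_arm(
  rows="-0.83 -0.22 0 0 0 -0.185 0.15; 0 0 0 0 0 0 0.15",
)

```text
time: 17.85
position: [0.5762, -0.0681, 0.1024]
tool_rot: [-1.172, -2.915, 0.0]
ft_force: [-0.6, 0.2, -0.4]
grip_width: 0.425
grip_force: 0.0
```

```bash
python3 -c "
from h import *
plan([(*XY['c'],.0725,2.378,.15,2)])"
```

```text
t 17.85 p [ 0.5762 -0.0681  0.1024] phi 2.377 w 36.96 F [-0.6  0.2 -0.4] Mz -0.002
0.02 0.06 1.5 0 0 -0.001 0.15; 0.01 0.07 1.49 0 0 -0.001 0.15
```

Request:
jog_arm(
  rows="0.02 0.06 1.5 0 0 0 0.15; 0.01 0.05 1.5 0 0 0 0.15; 0 0 0 0 0 0 1; 0 0 0 0 0 0 1; 0 0 0 0 0 0 1",
)

```text
time: 18.48
position: [0.5773, -0.0662, 0.073]
tool_rot: [1.168, 2.916, 0.001]
ft_force: [0.1, 0.7, 0.1]
grip_width: 0.169
grip_force: 0.0
```

Request:
jog_arm(
  rows="0 0 0 0 0 0 1; 0 0 0 0 0 0 1; 0 0 0.02 0 0 0.11 1; 0 0 0.02 0 0 0.11 1; 0 0 0.02 0 0 0.11 1",
)

```text
time: 19.1
position: [0.5767, -0.0668, 0.0725]
tool_rot: [1.636, 2.682, -0.001]
ft_force: [-3.2, -2.9, 3.3]
grip_width: 0.086
grip_force: 40.0
```

Request:
jog_arm(
  rows="0 0 0.02 0 0 0.11 1; 0 0 0.02 0 0 0.11 1",
)

```text
time: 19.35
position: [0.5767, -0.0668, 0.0721]
tool_rot: [1.92, 2.486, -0.001]
ft_force: [-2.7, -1.5, 3.0]
grip_width: 0.093
grip_force: 40.0
```

```bash
python3 -c "
from h import *
plan([])"
```

```text
t 19.35 p [ 0.5767 -0.0668  0.0721] phi 1.826 w 8.08 F [-2.7 -1.5  3. ] Mz 0.104
```

Request:
jog_arm(
  rows="0 0 0 0 0 0 1",
)

```text
time: 19.48
position: [0.5767, -0.0669, 0.0721]
tool_rot: [1.916, 2.489, -0.001]
ft_force: [-3.9, -2.2, 5.3]
grip_width: 0.09
grip_force: 40.0
```

```bash
python3 -c "
from h import *
visit('b',1.291,.0723)"
```

```text
j7 0.53 target phi 1.291
t 19.48 p [ 0.5767 -0.0669  0.0721] phi 1.830 w 7.83 F [-3.9 -2.2  5.3] Mz -0.056
0 0 0 0 0 0 0.15; 0 0 0 0 0 0 0.15; 0 0 -3.09 0 0 0 0.15; 2.29 -2.86 0 0 0 0.18 0.15; 1.75 -3.22 0 0 0 0.18 0.15
1.14 -3.48 0 0 0 0.18 0.15; 0 0 1.54 0 0 -0.001 0.15; 0.01 0 1.53 0 0 -0.001 0.15; 0 0 0 0 0.001 0.001 0.15
```

Request:
jog_arm(
  rows="0 0 0 0 0 0 0.15; 0 0 0 0 0 0 0.15; 0 0 -3.09 0 0 0 0.15; 2.29 -2.86 0 0 0 0.18 0.15; 1.75 -3.22 0 0 0 0.18 0.15",
)

```text
time: 20.1
position: [0.5096, -0.036, 0.1025]
tool_rot: [2.336, 2.099, 0.001]
ft_force: [0.4, 0.6, -0.7]
grip_width: 0.418
grip_force: 0.0
```

Request:
jog_arm(
  rows="1.14 -3.48 0 0 0 0.18 0.15; 0 0 1.54 0 0 0 0.15; 0 0 1.53 0 0 0 0.15; 0 0 0 0 0 0 1; 0 0 0 0 0 0 1",
)

```text
time: 20.72
position: [0.477, -0.0225, 0.0716]
tool_rot: [2.51, 1.887, -0.002]
ft_force: [0.5, 0.1, -0.5]
grip_width: 0.279
grip_force: 0.0
```

Request:
jog_arm(
  rows="0 0 0 0 0 0 1; 0 0 0 0 0 0 1; 0 0 0 0 0 0 1; 0 0 0.02 0 0 0.11 1; 0 0 0.02 0 0 0.11 1",
)

```text
time: 21.35
position: [0.4765, -0.0218, 0.0717]
tool_rot: [2.705, 1.597, 0.0]
ft_force: [-0.8, -0.0, 3.4]
grip_width: 0.088
grip_force: 40.0
```

Request:
jog_arm(
  rows="0 0 0.02 0 0 0.11 1; 0 0 0.02 0 0 0.11 1; 0 0 0.02 0 0 0.11 1",
)

```text
time: 21.72
position: [0.4765, -0.0218, 0.0711]
tool_rot: [2.931, 1.131, 0.0]
ft_force: [-1.5, -0.9, 2.9]
grip_width: 0.087
grip_force: 40.0
```

```bash
python3 -c "
from h import *
plan([])"
```

```text
t 21.73 p [ 0.4765 -0.0218  0.0711] phi 0.737 w 7.55 F [-1.5 -0.9  2.9] Mz 0.110
```

Request:
jog_arm(
  rows="0 0 0 0 0 0 1",
)

```text
time: 21.85
position: [0.4765, -0.0218, 0.0711]
tool_rot: [2.928, 1.138, 0.0]
ft_force: [-1.3, -1.6, 4.7]
grip_width: 0.09
grip_force: 40.0
```

```bash
python3 -c "
from h import *
visit('d',.218,.0725)"
```

```text
j7 -0.75 target phi 0.218
t 21.85 p [ 0.4765 -0.0218  0.0711] phi 0.741 w 7.81 F [-1.3 -1.6  4.7] Mz -0.116
0 0 0 0 0 0 0.15; 0 0 0 0 0 0 0.15; 0 0 -3.19 0 0 0 0.15; 4.81 1.9 0 0 0 0.174 0.15; 5.06 1.03 0 0 0 0.174 0.15
5.16 0.15 0.01 0 0 0.174 0.15; 0 0 1.52 0 0 0.001 0.15; 0 -0.01 1.53 0 0 0.001 0.15; 0 0 0 0 0 -0.001 0.15
```

Request:
jog_arm(
  rows="0 0 0 0 0 0 0.15; 0 0 0 0 0 0 0.15; 0 0 -3.19 0 0 0 0.15; 4.81 1.9 0 0 0 0.174 0.15; 5.06 1.03 0 0 0 0.174 0.15",
)

```text
time: 22.48
position: [0.575, 0.0166, 0.1041]
tool_rot: [-3.08, -0.604, -0.006]
ft_force: [0.2, -1.0, 0.5]
grip_width: 0.419
grip_force: 0.0
```

Request:
jog_arm(
  rows="5.16 0.15 0 0 0 0.174 0.15; 0 0 1.52 0 0 0 0.15; 0 0 1.53 0 0 0 0.15; 0 0 0 0 0 0 1; 0 0 0 0 0 0 1",
)

```text
time: 23.1
position: [0.6208, 0.0331, 0.0727]
tool_rot: [-3.122, -0.34, -0.001]
ft_force: [-0.1, -0.1, -0.2]
grip_width: 0.283
grip_force: 0.0
```

Request:
jog_arm(
  rows="0 0 0 0 0 0 1; 0 0 0 0 0 0 1; 0 0 0 0 0 0 1; 0 0 0.02 0 0 0.11 1; 0 0 0.02 0 0 0.11 1",
)

```text
time: 23.72
position: [0.6216, 0.0335, 0.0727]
tool_rot: [-3.141, 0.008, -0.001]
ft_force: [-1.2, -0.3, 4.1]
grip_width: 0.092
grip_force: 40.0
```

Request:
jog_arm(
  rows="0 0 0.02 0 0 0.11 1; 0 0 0.02 0 0 0.11 1; 0 0 0.02 0 0 0.11 1",
)

```text
time: 24.1
position: [0.6216, 0.0335, 0.0722]
tool_rot: [-3.097, 0.524, -0.001]
ft_force: [-2.4, -0.5, 5.5]
grip_width: 0.084
grip_force: 40.0
```

```bash
python3 -c "
from h import *
plan([])"
```

```text
t 24.10 p [0.6216 0.0335 0.0722] phi -0.335 w 7.31 F [-2.4 -0.5  5.5] Mz 0.146
```

Request:
jog_arm(
  rows="0 0 0 0 0 0 1",
)

```text
time: 24.22
position: [0.6216, 0.0335, 0.0722]
tool_rot: [-3.098, 0.52, -0.001]
ft_force: [-1.4, 0.4, 5.8]
grip_width: 0.089
grip_force: 40.0
```

```bash
python3 -c "
from h import *
s=ctrl.get_state(); x,y,z=s['position']; c=XY['a']
print(s['joint_positions'][6])
plan([(x,y,z,-.33,.15,2),(x,y,.103,-.33,.15,1),((x+c[0])/2,(y+c[1])/2,.103,.95,.15,1),(*c,.103,2.21,.15,1),(*c,.0714,2.21,.15,2)],s,rmax=.186)"
```

```text
-1.6505187299197692
t 24.23 p [0.6216 0.0335 0.0722] phi -0.333 w 7.75 F [-1.4  0.4  5.8] Mz -0.072
0 0 0 0 0 -0.001 0.15; 0 0 0 0 0 -0.001 0.15; 0 0 -3.08 0 -0.001 -0.001 0.15; -0.78 -0.07 0 0 0 -0.183 0.15; -0.76 -0.21 0 0 0 -0.183 0.15
-0.71 -0.35 0 0 0 -0.183 0.15; -0.63 -0.47 0 0 0 -0.183 0.15; -0.54 -0.58 0 0 0 -0.183 0.15; -0.42 -0.66 0 0 0 -0.183 0.15; -0.29 -0.73 0 0 0 -0.183 0.15
-0.16 -0.77 0 0 0 -0.18 0.15; -0.01 -0.79 0 0 0 -0.18 0.15; 0.12 -0.78 0 0 0 -0.18 0.15; 0.27 -0.74 0 0 0 -0.18 0.15; 0.39 -0.69 0 0 0 -0.18 0.15
0.51 -0.6 0 0 0 -0.18 0.15; 0.6 -0.51 0 0 0 -0.18 0.15; 0 0 1.58 0 0 0.001 0.15; 0 0 1.58 0 0 0.001 0.15
```

Request:
jog_arm(
  rows="0 0 0 0 0 0 0.15; 0 0 0 0 0 0 0.15; 0 0 -3.08 0 0 0 0.15; -0.78 -0.07 0 0 0 -0.183 0.15; -0.76 -0.21 0 0 0 -0.183 0.15",
)

```text
time: 24.85
position: [0.6068, 0.04, 0.1021]
tool_rot: [3.141, 0.063, 0.001]
ft_force: [-0.1, 0.2, -0.1]
grip_width: 0.421
grip_force: 0.0
```

Request:
jog_arm(
  rows="-0.71 -0.35 0 0 0 -0.183 0.15; -0.63 -0.47 0 0 0 -0.183 0.15; -0.54 -0.58 0 0 0 -0.183 0.15; -0.42 -0.66 0 0 0 -0.183 0.15; -0.29 -0.73 0 0 0 -0.183 0.15",
)

```text
time: 25.48
position: [0.5706, 0.0563, 0.1018]
tool_rot: [-2.79, -1.444, 0.0]
ft_force: [0.6, -0.4, 0.1]
grip_width: 0.424
grip_force: 0.0
```

Request:
jog_arm(
  rows="-0.16 -0.77 0 0 0 -0.18 0.15; -0.01 -0.79 0 0 0 -0.18 0.15; 0.12 -0.78 0 0 0 -0.18 0.15; 0.27 -0.74 0 0 0 -0.18 0.15; 0.39 -0.69 0 0 0 -0.18 0.15",
)

```text
time: 26.1
position: [0.5346, 0.0724, 0.1018]
tool_rot: [-1.885, -2.513, 0.0]
ft_force: [1.0, 0.2, -0.6]
grip_width: 0.426
grip_force: 0.0
```

Request:
jog_arm(
  rows="0.51 -0.6 0 0 0 -0.18 0.15; 0.6 -0.51 0 0 0 -0.18 0.15; 0 0 1.58 0 0 0 0.15; 0 0 1.58 0 0 0 0.15; 0 0 0 0 0 0 1",
)

```text
time: 26.72
position: [0.5195, 0.078, 0.0684]
tool_rot: [-1.415, -2.803, 0.005]
ft_force: [0.1, -0.7, 0.1]
grip_width: 0.374
grip_force: 0.0
```

Request:
jog_arm(
  rows="0 0 0 0 0 0 1; 0 0 0 0 0 0 1; 0 0 0 0 0 0 1; 0 0 0 0 0 0 1",
  force=60,
)

```text
time: 27.22
position: [0.5209, 0.0787, 0.0707]
tool_rot: [1.413, 2.805, 0.001]
ft_force: [0.4, -1.1, 0.9]
grip_width: 0.085
grip_force: 60.0
```

```bash
python3 -c "
from h import *
plan([])"
```

```text
t 27.23 p [0.5209 0.0787 0.0707] phi 2.209 w 7.36 F [ 0.4 -1.1  0.9] Mz -0.068
```

Request:
jog_arm(
  rows="0 0 0.01 0 0 0.08 1; 0 0 0.01 0 0 0.08 1",
)

```text
time: 27.48
position: [0.521, 0.0788, 0.0705]
tool_rot: [1.635, 2.682, 0.001]
ft_force: [0.1, 1.1, 0.3]
grip_width: 0.087
grip_force: 60.0
```

```bash
python3 -c "
from h import *
plan([])"
```

```text
t 27.48 p [0.521  0.0788 0.0705] phi 2.047 w 7.57 F [0.1 1.1 0.3] Mz 0.140
```

Request:
jog_arm(
  rows="0 0 0.01 0 0 0.05 1",
)

```text
time: 27.6
position: [0.521, 0.0788, 0.0704]
tool_rot: [1.7, 2.641, 0.001]
ft_force: [0.4, 0.3, 0.1]
grip_width: 0.085
grip_force: 60.0
```

```bash
python3 -c "
from h import *
plan([])"
```

```text
t 27.60 p [0.521  0.0788 0.0704] phi 1.998 w 7.36 F [0.4 0.3 0.1] Mz 0.153
```

Request:
jog_arm(
  rows="0 0 0.01 0 0 0.05 1",
)

```text
time: 27.72
position: [0.521, 0.0788, 0.0703]
tool_rot: [1.765, 2.598, 0.001]
ft_force: [-0.3, -0.7, 1.3]
grip_width: 0.087
grip_force: 60.0
```

```bash
python3 -c "
from h import *
plan([])"
```

```text
t 27.73 p [0.521  0.0788 0.0703] phi 1.948 w 7.61 F [-0.3 -0.7  1.3] Mz 0.143
```

Request:
jog_arm(
  rows="0 0 0.01 0 0 0.05 1",
)

```text
time: 27.85
position: [0.521, 0.0788, 0.0703]
tool_rot: [1.83, 2.553, 0.001]
ft_force: [-0.2, -0.2, 0.4]
grip_width: 0.086
grip_force: 60.0
```

```bash
python3 -c "
from h import *
plan([])"
```

```text
t 27.85 p [0.521  0.0788 0.0703] phi 1.898 w 7.45 F [-0.2 -0.2  0.4] Mz 0.155
```

Request:
jog_arm(
  rows="0 0 0.01 0 0 0.05 1",
)

```text
time: 27.98
position: [0.5211, 0.0788, 0.0702]
tool_rot: [1.893, 2.506, 0.001]
ft_force: [0.8, -0.5, 0.6]
grip_width: 0.087
grip_force: 60.0
```

```bash
python3 -c "
from h import *
plan([])"
```

```text
t 27.98 p [0.5211 0.0788 0.0702] phi 1.848 w 7.58 F [ 0.8 -0.5  0.6] Mz 0.144
```

```bash
python3 -c "
from h import *
visit('c',1.830,.0712)"
```

```text
j7 0.2 target phi 1.830
t 27.98 p [0.5211 0.0788 0.0702] phi 1.848 w 7.58 F [ 0.8 -0.5  0.6] Mz 0.144
0 0 0 0.001 0 0 0.15; 0 0 0 0.001 0 0 0.15; 0 0 -3.28 -0.001 0 0 0.15; -5.18 0.46 0 0 0 0.006 0.15; -5.18 0.48 0 0 0 0.006 0.15
-5.18 0.52 0 0 0 0.006 0.15; 0 0 1.59 0 0 0 0.15; 0 0 1.59 0 0 0 0.15; 0 0 0 0 0 0 0.15
```

Request:
jog_arm(
  rows="0 0 0 0 0 0 0.15; 0 0 0 0 0 0 0.15; 0 0 -3.28 0 0 0 0.15; -5.18 0.46 0 0 0 0.006 0.15; -5.18 0.48 0 0 0 0.006 0.15",
)

```text
time: 28.6
position: [0.5586, -0.0186, 0.1032]
tool_rot: [1.903, 2.499, 0.003]
ft_force: [-0.0, 0.5, 0.6]
grip_width: 0.419
grip_force: 0.0
```

Request:
jog_arm(
  rows="-5.18 0.52 0 0 0 0.006 0.15; 0 0 1.59 0 0 0 0.15; 0 0 1.59 0 0 0 0.15; 0 0 0 0 0 0 1; 0 0 0 0 0 0 1",
)

```text
time: 29.22
position: [0.5764, -0.0657, 0.0708]
tool_rot: [-1.912, -2.492, -0.001]
ft_force: [-0.4, 0.5, 0.4]
grip_width: 0.277
grip_force: 0.0
```

Request:
jog_arm(
  rows="0 0 0 0 0 0 1; 0 0 0 0 0 0 1; 0 0 0 0 0 0 1; 0 0 0.02 0 0 0.12 1; 0 0 0.02 0 0 0.12 1",
)

```text
time: 29.85
position: [0.5767, -0.0667, 0.071]
tool_rot: [-2.203, -2.24, -0.002]
ft_force: [-1.8, 1.2, 2.8]
grip_width: 0.086
grip_force: 60.0
```

```bash
python3 -c "
from h import *
plan([])"
```

```text
t 29.85 p [ 0.5767 -0.0667  0.071 ] phi 1.588 w 7.51 F [-1.8  1.2  2.8] Mz 0.163
```

Request:
jog_arm(
  rows="0 0 0.01 0 0 0.06 1",
)

```text
time: 29.98
position: [0.5767, -0.0667, 0.0709]
tool_rot: [2.267, 2.175, 0.001]
ft_force: [-1.2, 0.9, 3.3]
grip_width: 0.087
grip_force: 60.0
```

```bash
python3 -c "
from h import *
plan([])"
```

```text
t 29.98 p [ 0.5767 -0.0667  0.0709] phi 1.529 w 7.58 F [-1.2  0.9  3.3] Mz 0.147
```

Request:
jog_arm(
  rows="0 0 0.01 0 0 0.06 1",
)

```text
time: 30.1
position: [0.5768, -0.0667, 0.0708]
tool_rot: [2.331, 2.106, 0.001]
ft_force: [-1.5, -0.1, 3.0]
grip_width: 0.087
grip_force: 60.0
```

```bash
python3 -c "
from h import *
visit('b',.741,.0712)"
```

```text
j7 0.19 target phi 0.741
t 30.10 p [ 0.5768 -0.0667  0.0708] phi 1.470 w 7.55 F [-1.5 -0.1  3. ] Mz 0.172
0 0 0 0 0 0 0.15; 0 0 0 0 0 0 0.15; 0 0 -3.22 0.001 -0.001 0 0.15; 0.68 -2.09 0 0 0 0.146 0.15; 0.38 -2.16 0 0 0 0.146 0.15
0.05 -2.2 0 0 0 0.146 0.15; -0.27 -2.18 0 0 0 0.146 0.15; -0.58 -2.12 0 0 0 0.146 0.15; 0 0 1.59 0 0 -0.001 0.15; 0 0 1.59 0 0 -0.001 0.15
0 0 0 0 0.001 0.001 0.15
```

Still the free torque at 1.51. Now b.

Request:
jog_arm(
  rows="0 0 0 0 0 0 0.15; 0 0 0 0 0 0 0.15; 0 0 -3.22 0 0 0 0.15; 0.68 -2.09 0 0 0 0.146 0.15; 0.38 -2.16 0 0 0 0.146 0.15",
)

```text
time: 30.72
position: [0.5361, -0.0495, 0.1026]
tool_rot: [2.615, 1.74, 0.001]
ft_force: [0.1, 0.1, 0.6]
grip_width: 0.42
grip_force: 0.0
```

Request:
jog_arm(
  rows="0.05 -2.2 0 0 0 0.146 0.15; -0.27 -2.18 0 0 0 0.146 0.15; -0.58 -2.12 0 0 0 0.146 0.15; 0 0 1.59 0 0 0 0.15; 0 0 1.59 0 0 0 0.15",
)

```text
time: 31.35
position: [0.4765, -0.0228, 0.0696]
tool_rot: [2.927, 1.141, 0.002]
ft_force: [-0.4, -0.2, 0.2]
grip_width: 0.426
grip_force: 0.0
```

Request:
jog_arm(
  rows="0 0 0 0 0 0 1; 0 0 0 0 0 0 1; 0 0 0 0 0 0 1; 0 0 0 0 0 0 1; 0 0 0 0 0 0 1",
)

```text
time: 31.98
position: [0.476, -0.0224, 0.0709]
tool_rot: [-2.928, -1.137, -0.001]
ft_force: [-1.0, 0.7, 2.6]
grip_width: 0.088
grip_force: 60.0
```

Request:
jog_arm(
  rows="0 0 0.02 0 0 0.12 1; 0 0 0.02 0 0 0.12 1",
)

```text
time: 32.22
position: [0.4759, -0.0223, 0.0705]
tool_rot: [-3.044, -0.774, -0.0]
ft_force: [-1.6, 1.1, 3.1]
grip_width: 0.092
grip_force: 60.0
```

```bash
python3 -c "
from h import *
plan([])"
```

```text
t 32.23 p [ 0.4759 -0.0223  0.0705] phi 0.498 w 7.97 F [-1.6  1.1  3.1] Mz 0.161
```

Request:
jog_arm(
  rows="0 0 0.01 0 0 0.06 1",
)

```text
time: 32.35
position: [0.4759, -0.0223, 0.0704]
tool_rot: [-3.065, -0.684, -0.0]
ft_force: [-2.4, 1.6, 2.8]
grip_width: 0.085
grip_force: 60.0
```

```bash
python3 -c "
from h import *
plan([])"
```

```text
t 32.35 p [ 0.4759 -0.0223  0.0704] phi 0.439 w 7.38 F [-2.4  1.6  2.8] Mz 0.121
```

Request:
jog_arm(
  rows="0 0 0.01 0 0 0.06 1",
)

```text
time: 32.48
position: [0.4759, -0.0223, 0.0703]
tool_rot: [-3.084, -0.593, -0.0]
ft_force: [-2.2, 0.4, 3.0]
grip_width: 0.091
grip_force: 60.0
```

```bash
python3 -c "
from h import *
visit('d',-.333,.0714)"
```

```text
j7 -1.1 target phi -0.333
t 32.48 p [ 0.4759 -0.0223  0.0703] phi 0.380 w 7.90 F [-2.2  0.4  3. ] Mz 0.139
0 0 0 0 0 0 0.15; 0 0 0 0 0 0 0.15; 0 0 -3.27 -0.001 0 0 0.15; 3.89 0.05 0 0 0 0.178 0.15; 3.84 -0.64 0 0 0 0.178 0.15
3.67 -1.31 0 0 0 0.178 0.15; 3.38 -1.94 0 0 0 0.178 0.15; 0 0 1.58 0 0 0 0.15; 0 0 1.58 0 0 0 0.15; 0 0 0 0 0 0.001 0.15
```

Request:
jog_arm(
  rows="0 0 0 0 0 0 0.15; 0 0 0 0 0 0 0.15; 0 0 -3.27 0 0 0 0.15; 3.89 0.05 0 0 0 0.178 0.15; 3.84 -0.64 0 0 0 0.178 0.15",
)

```text
time: 33.1
position: [0.5502, 0.0061, 0.1039]
tool_rot: [-3.139, -0.031, -0.005]
ft_force: [0.6, -0.6, 0.5]
grip_width: 0.419
grip_force: 0.0
```

Request:
jog_arm(
  rows="3.67 -1.31 0 0 0 0.178 0.15; 3.38 -1.94 0 0 0 0.178 0.15; 0 0 1.58 0 0 0 0.15; 0 0 1.58 0 0 0 0.15; 0 0 0 0 0 0 1",
)

```text
time: 33.72
position: [0.6189, 0.0326, 0.0692]
tool_rot: [3.098, -0.518, -0.006]
ft_force: [-0.8, -0.4, 0.1]
grip_width: 0.373
grip_force: 0.0
```

Request:
jog_arm(
  rows="0 0 0 0 0 0 1; 0 0 0 0 0 0 1; 0 0 0 0 0 0 1; 0 0 0 0 0 0 1",
)

```text
time: 34.22
position: [0.6216, 0.0334, 0.0718]
tool_rot: [-3.098, 0.518, -0.001]
ft_force: [-0.3, 0.8, 2.7]
grip_width: 0.088
grip_force: 60.0
```

Request:
jog_arm(
  rows="0 0 0.02 0 0 0.12 1; 0 0 0.02 0 0 0.12 1",
)

```text
time: 34.48
position: [0.6216, 0.0334, 0.0714]
tool_rot: [-3.012, 0.89, -0.001]
ft_force: [-1.2, -0.5, 4.1]
grip_width: 0.087
grip_force: 60.0
```

```bash
python3 -c "
from h import *
plan([])"
```

```text
t 34.48 p [0.6216 0.0334 0.0714] phi -0.575 w 7.54 F [-1.2 -0.5  4.1] Mz 0.140
```

Request:
jog_arm(
  rows="0 0 0.01 0 0 0.06 1",
)

```text
time: 34.6
position: [0.6216, 0.0334, 0.0714]
tool_rot: [-2.985, 0.978, -0.001]
ft_force: [-0.5, 0.8, 4.3]
grip_width: 0.086
grip_force: 60.0
```

```bash
python3 -c "
from h import *
plan([])"
```

```text
t 34.60 p [0.6216 0.0334 0.0714] phi -0.633 w 7.47 F [-0.5  0.8  4.3] Mz 0.160
```

Request:
jog_arm(
  rows="0 0 0.01 0 0 0.06 1",
)

```text
time: 34.72
position: [0.6216, 0.0334, 0.0713]
tool_rot: [-2.955, 1.066, -0.001]
ft_force: [-2.2, -1.6, 4.5]
grip_width: 0.086
grip_force: 60.0
```

```bash
python3 -c "
from h import *
plan([])"
```

```text
t 34.73 p [0.6216 0.0334 0.0713] phi -0.692 w 7.51 F [-2.2 -1.6  4.5] Mz 0.130
```

Request:
jog_arm(
  rows="0 0 0.01 0 0 0.05 1",
)

```text
time: 34.85
position: [0.6216, 0.0334, 0.0712]
tool_rot: [-2.927, 1.139, -0.001]
ft_force: [-1.7, 0.5, 4.8]
grip_width: 0.083
grip_force: 60.0
```

```bash
python3 -c "
from h import *
plan([])"
```

```text
t 34.85 p [0.6216 0.0334 0.0712] phi -0.742 w 7.20 F [-1.7  0.5  4.8] Mz 0.106
```

Request:
jog_arm(
  rows="0 0 0.01 0 0 0.05 1",
)

```text
time: 34.98
position: [0.6216, 0.0334, 0.0711]
tool_rot: [-2.898, 1.212, -0.001]
ft_force: [-1.4, -0.4, 5.6]
grip_width: 0.086
grip_force: 60.0
```

```bash
python3 -c "
from h import *
plan([])"
```

```text
t 34.98 p [0.6216 0.0334 0.0711] phi -0.792 w 7.52 F [-1.4 -0.4  5.6] Mz 0.123
```

Request:
jog_arm(
  rows="0 0 0.01 0 0 0.05 1",
)

```text
time: 35.1
position: [0.6216, 0.0334, 0.0711]
tool_rot: [-2.867, 1.284, -0.001]
ft_force: [-2.2, 1.1, 5.0]
grip_width: 0.087
grip_force: 60.0
```

```bash
python3 -c "
from h import *
plan([])"
```

```text
t 35.10 p [0.6216 0.0334 0.0711] phi -0.842 w 7.61 F [-2.2  1.1  5. ] Mz 0.235
```

Request:
jog_arm(
  rows="0 0 0.01 0 0 0.05 1",
)

```text
time: 35.22
position: [0.6216, 0.0334, 0.071]
tool_rot: [-2.834, 1.355, -0.001]
ft_force: [-2.7, 0.2, 5.6]
grip_width: 0.086
grip_force: 60.1
```

```bash
python3 -c "
from h import *
plan([])"
```

```text
t 35.23 p [0.6216 0.0334 0.071 ] phi -0.892 w 7.48 F [-2.7  0.2  5.6] Mz 0.218
```

Home contact felt on d (about 0.22 N m at relative turn 1.71). Next b, opposite.

```bash
python3 -c "
from h import *
visit('b',.380,.0704)"
```

```text
j7 -2.16 target phi 0.380
t 35.23 p [0.6216 0.0334 0.071 ] phi -0.892 w 7.48 F [-2.7  0.2  5.6] Mz 0.218
0 0 0 0 0 0 0.15; 0 0 0 0 0 0 0.15; 0 0 -3.2 -0.001 0 0 0.15; -0.6 1.85 0 0 0 -0.159 0.15; -0.88 1.73 0 0 0 -0.159 0.15
-1.15 1.57 0 0 0 -0.159 0.15; -1.38 1.37 0 0 0 -0.159 0.15; -1.58 1.13 0.01 0 0 -0.159 0.15; -1.75 0.87 0 0 0 -0.159 0.15; -1.85 0.58 0 0 0 -0.159 0.15
-1.92 0.28 0 0 0 -0.159 0.15; 0 0 1.63 0 0 0 0.15; 0 0 1.63 0 0 0 0.15; 0 0 0 0 0 0 0.15
```

Request:
jog_arm(
  rows="0 0 0 0 0 0 0.15; 0 0 0 0 0 0 0.15; 0 0 -3.2 0 0 0 0.15; -0.6 1.85 0 0 0 -0.159 0.15; -0.88 1.73 0 0 0 -0.159 0.15",
)

```text
time: 35.85
position: [0.5847, 0.0191, 0.1022]
tool_rot: [3.016, -0.879, 0.001]
ft_force: [-0.7, 0.8, 0.5]
grip_width: 0.417
grip_force: 0.0
```

Request:
jog_arm(
  rows="-1.15 1.57 0 0 0 -0.159 0.15; -1.38 1.37 0 0 0 -0.159 0.15; -1.58 1.13 0 0 0 -0.159 0.15; -1.75 0.87 0 0 0 -0.159 0.15; -1.85 0.58 0 0 0 -0.159 0.15",
)

```text
time: 36.48
position: [0.4935, -0.0157, 0.1019]
tool_rot: [-3.121, -0.356, -0.0]
ft_force: [0.2, 0.8, 0.0]
grip_width: 0.425
grip_force: 0.0
```

Request:
jog_arm(
  rows="-1.92 0.28 0 0 0 -0.159 0.15; 0 0 1.63 0 0 0 0.15; 0 0 1.6 0 0 0 0.15; 0 0 0 0 0 0 1; 0 0 0 0 0 0 1",
)

```text
time: 37.1
position: [0.4764, -0.0227, 0.0694]
tool_rot: [3.083, 0.593, -0.001]
ft_force: [-0.1, 0.2, 0.2]
grip_width: 0.28
grip_force: 0.0
```

Request:
jog_arm(
  rows="0 0 0 0 0 0 1; 0 0 0 0 0 0 1; 0 0 0 0 0 0 1; 0 0 0.01 0 0 0.05 1",
)

```text
time: 37.6
position: [0.4764, -0.0221, 0.07]
tool_rot: [-3.098, -0.516, -0.001]
ft_force: [-0.3, 1.0, 2.4]
grip_width: 0.082
grip_force: 60.0
```

```bash
python3 -c "
from h import *
plan([])"
```

```text
t 37.60 p [ 0.4764 -0.0221  0.07  ] phi 0.330 w 7.17 F [-0.3  1.   2.4] Mz 0.106
```

Request:
jog_arm(
  rows="0 0 0.01 0 0 0.05 1",
)

```text
time: 37.72
position: [0.4764, -0.0221, 0.0699]
tool_rot: [-3.11, -0.438, -0.001]
ft_force: [-1.1, 0.9, 1.5]
grip_width: 0.083
grip_force: 60.0
```

```bash
python3 -c "
from h import *
plan([])"
```

```text
t 37.73 p [ 0.4764 -0.0221  0.0699] phi 0.280 w 7.22 F [-1.1  0.9  1.5] Mz 0.162
```

Request:
jog_arm(
  rows="0 0 0.01 0 0 0.05 1",
)

```text
time: 37.85
position: [0.4764, -0.0221, 0.0698]
tool_rot: [-3.12, -0.36, -0.001]
ft_force: [-1.0, 1.1, 1.7]
grip_width: 0.085
grip_force: 60.0
```

```bash
python3 -c "
from h import *
plan([])"
```

```text
t 37.85 p [ 0.4764 -0.0221  0.0698] phi 0.230 w 7.43 F [-1.   1.1  1.7] Mz 0.153
```

Request:
jog_arm(
  rows="0 0 0.01 0 0 0.05 1",
)

```text
time: 37.98
position: [0.4764, -0.0221, 0.0698]
tool_rot: [-3.128, -0.282, -0.001]
ft_force: [-1.0, 0.9, 3.2]
grip_width: 0.089
grip_force: 60.0
```

```bash
python3 -c "
from h import *
plan([])"
```

```text
t 37.98 p [ 0.4764 -0.0221  0.0698] phi 0.180 w 7.73 F [-1.   0.9  3.2] Mz 0.195
```

Request:
jog_arm(
  rows="0 0 0.01 0 0 0.05 1",
)

```text
time: 38.1
position: [0.4764, -0.0221, 0.0698]
tool_rot: [-3.134, -0.204, -0.001]
ft_force: [-0.8, 1.0, 3.8]
grip_width: 0.084
grip_force: 60.0
```

```bash
python3 -c "
from h import *
s=ctrl.get_state(); x,y,z=s['position']; c=XY['a']; print(s['joint_positions'][6])
plan([(x,y,z,.13,.15,2),(x,y,.103,.13,.15,1),((x+c[0])/2,(y+c[1])/2,.103,.98,.15,1),(*c,.103,1.848,.15,1),(*c,.0703,1.848,.15,2)],s,rmax=.186)"
```

```text
-1.3219511487439009
t 38.10 p [ 0.4764 -0.0221  0.0698] phi 0.130 w 7.28 F [-0.8  1.   3.8] Mz 0.249
0 0 0 0 0 0 0.15; 0 0 0 0 0 0 0.15; 0 0 -3.32 0 -0.001 0 0.15; 0.57 -0.94 0 0 0 -0.17 0.15; 0.72 -0.83 0 0 0 -0.17 0.15
0.85 -0.69 0 0 0 -0.17 0.15; 0.96 -0.54 0 0 0 -0.17 0.15; 1.04 -0.37 0 0 0 -0.17 0.15; 1.08 -0.19 0 0 0 -0.174 0.15; 1.1 0 0 0 0 -0.174 0.15
1.08 0.19 0 0 0 -0.174 0.15; 1.03 0.37 0 0 0 -0.174 0.15; 0.96 0.54 0 0 0 -0.174 0.15; 0 0 1.63 0 0 0.001 0.15; -0.01 0.01 1.64 0 0 0.001 0.15
```

b has contact (0.25). Now a.

Request:
jog_arm(
  rows="0 0 0 0 0 0 0.15; 0 0 0 0 0 0 0.15; 0 0 -3.32 0 0 0 0.15; 0.57 -0.94 0 0 0 -0.17 0.15; 0.72 -0.83 0 0 0 -0.17 0.15",
)

```text
time: 38.72
position: [0.4853, -0.0019, 0.1029]
tool_rot: [-3.052, -0.741, -0.002]
ft_force: [-0.9, 0.4, 0.5]
grip_width: 0.416
grip_force: 0.0
```

Request:
jog_arm(
  rows="0.85 -0.69 0 0 0 -0.17 0.15; 0.96 -0.54 0 0 0 -0.17 0.15; 1.04 -0.37 0 0 0 -0.17 0.15; 1.08 -0.19 0 0 0 -0.174 0.15; 1.1 0 0 0 0 -0.174 0.15",
)

```text
time: 39.35
position: [0.5073, 0.0482, 0.1023]
tool_rot: [2.467, 1.945, -0.0]
ft_force: [0.7, 0.2, -0.7]
grip_width: 0.427
grip_force: 0.0
```

Request:
jog_arm(
  rows="1.08 0.19 0 0 0 -0.174 0.15; 1.03 0.37 0 0 0 -0.174 0.15; 0.96 0.54 0 0 0 -0.174 0.15; 0 0 1.63 0 0 0 0.15; 0 0 1.62 0 0 0 0.15",
)

```text
time: 39.98
position: [0.5197, 0.0775, 0.0685]
tool_rot: [-1.893, -2.506, 0.001]
ft_force: [0.4, 0.1, 1.0]
grip_width: 0.421
grip_force: 0.0
```

Request:
jog_arm(
  rows="0 0 0 0 0 0 1; 0 0 0 0 0 0 1; 0 0 0 0 0 0 1; 0 0 0 0 0 0 1; 0 0 0 0 0 0 1",
)

```text
time: 40.6
position: [0.5212, 0.0783, 0.0705]
tool_rot: [1.889, 2.509, 0.002]
ft_force: [1.0, -0.0, 0.9]
grip_width: 0.084
grip_force: 60.0
```

Request:
jog_arm(
  rows="0 0 0.01 0 0 0.05 1",
)

```text
time: 40.72
position: [0.5211, 0.0784, 0.0704]
tool_rot: [1.952, 2.46, 0.002]
ft_force: [1.2, 0.3, 1.0]
grip_width: 0.089
grip_force: 60.0
```

```bash
python3 -c "
from h import *
plan([])"
```

```text
t 40.73 p [0.5211 0.0784 0.0704] phi 1.800 w 7.75 F [1.2 0.3 1. ] Mz 0.158
```

Request:
jog_arm(
  rows="0 0 0.01 0 0 0.05 1",
)

```text
time: 40.85
position: [0.5211, 0.0783, 0.0703]
tool_rot: [2.014, 2.41, 0.002]
ft_force: [1.6, -1.1, -0.1]
grip_width: 0.086
grip_force: 60.0
```

```bash
python3 -c "
from h import *
plan([])"
```

```text
t 40.85 p [0.5211 0.0783 0.0703] phi 1.749 w 7.45 F [ 1.6 -1.1 -0.1] Mz 0.125
```

Request:
jog_arm(
  rows="0 0 0.01 0 0 0.05 1",
)

```text
time: 40.98
position: [0.5211, 0.0783, 0.0702]
tool_rot: [2.073, 2.359, 0.002]
ft_force: [0.2, -0.1, -0.0]
grip_width: 0.084
grip_force: 60.0
```

```bash
python3 -c "
from h import *
plan([])"
```

```text
t 40.98 p [0.5211 0.0783 0.0702] phi 1.699 w 7.32 F [ 0.2 -0.1 -0. ] Mz 0.139
```

Request:
jog_arm(
  rows="0 0 0.01 0 0 0.05 1",
)

```text
time: 41.1
position: [0.5211, 0.0784, 0.0701]
tool_rot: [2.132, 2.307, 0.002]
ft_force: [0.9, 0.4, 1.4]
grip_width: 0.087
grip_force: 60.0
```

```bash
python3 -c "
from h import *
visit('c',1.470,.0704)"
```

```text
j7 0.06 target phi 1.470
t 41.10 p [0.5211 0.0784 0.0701] phi 1.650 w 7.56 F [0.9 0.4 1.4] Mz 0.116
0 0 0 0.001 0 0 0.15; 0 0 0 0.001 0 0 0.15; 0 0 -3.29 0 0 0 0.15; -4.98 1.47 0 0 0 0.06 0.15; -4.88 1.76 0 0 0 0.06 0.15
-4.76 2.06 0 0 0 0.06 0.15; 0 0 1.63 0 0 0 0.15; 0 0 1.63 0 0 0 0.15; 0 0 0 0 0 0 0.15
```

Request:
jog_arm(
  rows="0 0 0.01 0 0 0.05 1",
)

```text
time: 41.22
position: [0.5211, 0.0783, 0.0701]
tool_rot: [2.189, 2.253, 0.002]
ft_force: [0.5, 0.6, 1.7]
grip_width: 0.089
grip_force: 60.0
```

```bash
python3 -c "
from h import *
plan([])"
```

```text
t 41.23 p [0.5211 0.0783 0.0701] phi 1.600 w 7.76 F [0.5 0.6 1.7] Mz 0.190
```

Request:
jog_arm(
  rows="0 0 0.01 0 0 0.05 1",
)

```text
time: 41.35
position: [0.5211, 0.0783, 0.0701]
tool_rot: [2.244, 2.197, 0.002]
ft_force: [1.1, -1.0, 2.9]
grip_width: 0.086
grip_force: 60.0
```

```bash
python3 -c "
from h import *
visit('c',1.470,.0704)"
```

```text
j7 -0.04 target phi 1.470
t 41.35 p [0.5211 0.0783 0.0701] phi 1.550 w 7.49 F [ 1.1 -1.   2.9] Mz 0.238
0 0 0 0.001 0 0 0.15; 0 0 0 0.001 0 0 0.15; 0 0 -3.29 0 0 0 0.15; -4.8 1.96 0 0 0 0.027 0.15; -4.75 2.08 -0.01 0 0 0.027 0.15
-4.7 2.22 0 0 0 0.027 0.15; 0 0 1.63 0 0 -0.001 0.15; 0 0 1.63 0 0 -0.001 0.15; 0 0 0 -0.001 0 0.001 0.15
```

a has contact (0.24). Now c.

Request:
jog_arm(
  rows="0 0 0 0 0 0 0.15; 0 0 0 0 0 0 0.15; 0 0 -3.29 0 0 0 0.15; -4.8 1.96 0 0 0 0.027 0.15; -4.75 2.08 0 0 0 0.027 0.15",
)

```text
time: 41.98
position: [0.5581, -0.0185, 0.1027]
tool_rot: [-2.299, -2.141, -0.002]
ft_force: [0.9, 0.6, 0.0]
grip_width: 0.419
grip_force: 0.0
```

Request:
jog_arm(
  rows="-4.7 2.22 0 0 0 0.027 0.15; 0 0 1.63 0 0 0 0.15; 0 0 1.6 0 0 0 0.15; 0 0 0 0 0 0 1; 0 0 0 0 0 0 1",
)

```text
time: 42.6
position: [0.5762, -0.0657, 0.07]
tool_rot: [-2.328, -2.109, -0.0]
ft_force: [-0.8, 0.2, 0.0]
grip_width: 0.28
grip_force: 0.0
```

Request:
jog_arm(
  rows="0 0 0 0 0 0 1; 0 0 0 0 0 0 1; 0 0 0 0 0 0 1; 0 0 0.01 0 0 0.05 1",
)

```text
time: 43.1
position: [0.5767, -0.0667, 0.0704]
tool_rot: [2.383, 2.047, 0.002]
ft_force: [-0.2, 0.9, 2.5]
grip_width: 0.086
grip_force: 60.0
```

```bash
python3 -c "
from h import *
plan([])"
```

```text
t 43.10 p [ 0.5767 -0.0667  0.0704] phi 1.419 w 7.45 F [-0.2  0.9  2.5] Mz 0.104
```

Request:
jog_arm(
  rows="0 0 0.01 0 0 0.05 1",
)

```text
time: 43.22
position: [0.5768, -0.0667, 0.0704]
tool_rot: [2.434, 1.986, 0.002]
ft_force: [-0.5, 0.7, 3.0]
grip_width: 0.083
grip_force: 60.0
```

```bash
python3 -c "
from h import *
plan([])"
```

```text
t 43.23 p [ 0.5768 -0.0667  0.0704] phi 1.369 w 7.22 F [-0.5  0.7  3. ] Mz 0.122
```

Request:
jog_arm(
  rows="0 0 0.01 0 0 0.05 1",
)

```text
time: 43.35
position: [0.5768, -0.0667, 0.0703]
tool_rot: [2.483, 1.925, 0.002]
ft_force: [-0.1, 1.9, 3.6]
grip_width: 0.086
grip_force: 60.0
```

```bash
python3 -c "
from h import *
plan([])"
```

```text
t 43.35 p [ 0.5768 -0.0667  0.0703] phi 1.319 w 7.52 F [-0.1  1.9  3.6] Mz 0.118
```

Request:
jog_arm(
  rows="0 0 0.01 0 0 0.05 1",
)

```text
time: 43.48
position: [0.5768, -0.0667, 0.0703]
tool_rot: [-2.53, -1.862, -0.002]
ft_force: [-0.5, 0.9, 4.5]
grip_width: 0.082
grip_force: 60.0
```

```bash
python3 -c "
from h import *
plan([])"
```

```text
t 43.48 p [ 0.5768 -0.0667  0.0703] phi 1.269 w 7.16 F [-0.5  0.9  4.5] Mz 0.197
```

Request:
jog_arm(
  rows="0 0 0.01 0 0 0.05 1",
)

```text
time: 43.6
position: [0.5768, -0.0667, 0.0703]
tool_rot: [2.576, 1.799, 0.002]
ft_force: [-0.7, 0.7, 4.2]
grip_width: 0.09
grip_force: 60.0
```

```bash
python3 -c "
from h import *
plan([])"
```

```text
t 43.60 p [ 0.5768 -0.0667  0.0703] phi 1.219 w 7.80 F [-0.7  0.7  4.2] Mz 0.325
```

c is at about 0.3, and all four are now in contact. I'll finish c gently to about 0.42, reading joint 7 torque too.

Request:
jog_arm(
  rows="0 0 0 0 0 0.04 1",
)

```text
time: 43.72
position: [0.5768, -0.0667, 0.0702]
tool_rot: [2.611, 1.747, 0.002]
ft_force: [-0.7, 0.8, 4.6]
grip_width: 0.089
grip_force: 60.0
```

```bash
cat > t.py <<'E'
from h import *
plan([]); s=ctrl.get_state(); print("j7 torque %.3f qd %.3f"%(s["joint_torque"][6],s["qd"][6]))
E
python3 t.py; python3 -c "
from h import *
visit('a',1.550,.0701)"
```

```text
t 43.73 p [ 0.5768 -0.0667  0.0702] phi 1.179 w 7.74 F [-0.7  0.8  4.6] Mz 0.306
j7 torque -0.035 qd -0.285
j7 -0.02 target phi 1.550
t 43.73 p [ 0.5768 -0.0667  0.0702] phi 1.179 w 7.74 F [-0.7  0.8  4.6] Mz 0.306
0 0 0 0 -0.001 0 0.15; 0 0 0 0 -0.001 0 0.15; 0 0 -3.28 0.001 0.001 0 0.15; 3.76 -3.57 0 0 0 -0.124 0.15; 4.17 -3.08 0 0 0 -0.124 0.15
4.52 -2.54 0.01 0 0 -0.124 0.15; 0 0 1.64 0 0 0.001 0.15; -0.01 0 1.65 0 0 0.001 0.15; 0 0 0 0 0 -0.001 0.15
```

Request:
jog_arm(
  rows="0 0 0 0 0 0.04 1",
)

```text
time: 43.85
position: [0.5768, -0.0667, 0.0702]
tool_rot: [2.646, 1.694, 0.002]
ft_force: [-0.5, 1.6, 5.0]
grip_width: 0.084
grip_force: 60.1
```

```bash
python3 t.py; python3 -c "
from h import *
visit('a',1.550,.0701)"
```

```text
t 43.85 p [ 0.5768 -0.0667  0.0702] phi 1.139 w 7.32 F [-0.5  1.6  5. ] Mz 0.356
j7 torque -0.055 qd -0.283
j7 -0.05 target phi 1.550
t 43.85 p [ 0.5768 -0.0667  0.0702] phi 1.139 w 7.32 F [-0.5  1.6  5. ] Mz 0.356
0 0 0 0 -0.001 0 0.15; 0 0 0 0 -0.001 0 0.15; 0 0 -3.28 0.001 0.001 0 0.15; 3.61 -3.72 0 0 0 -0.137 0.15; 4.09 -3.19 0 0 0 -0.137 0.15
4.48 -2.6 0 0 0 -0.137 0.15; 0 0 1.65 0 0 0 0.15; 0 0 1.64 0 0 0 0.15; 0 0 0 0 0 0 0.15
```

Request:
jog_arm(
  rows="0 0 0 0 0 0.045 1",
)

```text
time: 43.98
position: [0.5768, -0.0667, 0.0701]
tool_rot: [2.683, 1.634, 0.002]
ft_force: [0.1, 1.7, 4.1]
grip_width: 0.082
grip_force: 60.1
```

```bash
python3 t.py; python3 -c "
from h import *
visit('a',1.550,.0701)"
```

```text
t 43.98 p [ 0.5768 -0.0667  0.0701] phi 1.094 w 7.17 F [0.1 1.7 4.1] Mz 0.396
j7 torque -0.058 qd -0.321
j7 -0.09 target phi 1.550
t 43.98 p [ 0.5768 -0.0667  0.0701] phi 1.094 w 7.17 F [0.1 1.7 4.1] Mz 0.396
0 0 0 0 -0.001 0 0.15; 0 0 0 0 -0.001 0 0.15; 0 0 -3.29 0.001 0.001 0 0.15; 3.44 -3.88 0 0 0 -0.152 0.15; 3.99 -3.31 0.01 0 0 -0.152 0.15
4.44 -2.67 0 0 0 -0.152 0.15; 0 0 1.64 0 0 0 0.15; 0 0 1.65 0 0 0 0.15; 0 0 0 0 0 0 0.15
```

c is done at about 0.40. Now a.

Request:
jog_arm(
  rows="0 0 0 0 0 0 0.15; 0 0 0 0 0 0 0.15; 0 0 -3.29 0 0 0 0.15; 3.44 -3.88 0 0 0 -0.152 0.15; 3.99 -3.31 0 0 0 -0.152 0.15",
)

```text
time: 44.6
position: [0.5384, 0.0298, 0.1024]
tool_rot: [2.401, 2.025, 0.0]
ft_force: [0.2, 0.4, -0.5]
grip_width: 0.418
grip_force: 0.0
```

Request:
jog_arm(
  rows="4.44 -2.67 0 0 0 -0.152 0.15; 0 0 1.64 0 0 0 0.15; 0 0 1.63 0 0 0 0.15; 0 0 0 0 0 0 1; 0 0 0 0 0 0 1",
)

```text
time: 45.22
position: [0.5206, 0.0762, 0.0696]
tool_rot: [2.246, 2.195, -0.001]
ft_force: [0.4, 0.2, 0.7]
grip_width: 0.28
grip_force: 0.0
```

Request:
jog_arm(
  rows="0 0 0 0 0 0 1; 0 0 0 0 0 0 1; 0 0 0 0 0 0 1; 0 0 0.01 0 0 0.05 1",
)

```text
time: 45.72
position: [0.5211, 0.0775, 0.0701]
tool_rot: [2.297, 2.14, 0.002]
ft_force: [1.9, -0.9, -0.2]
grip_width: 0.086
grip_force: 60.0
```

```bash
python3 t.py
```

```text
t 45.73 p [0.5211 0.0775 0.0701] phi 1.500 w 7.52 F [ 1.9 -0.9 -0.2] Mz 0.268
j7 torque 0.223 qd -0.382
```

Request:
jog_arm(
  rows="0 0 0 0 0 0.04 1",
)

```text
time: 45.85
position: [0.521, 0.0775, 0.07]
tool_rot: [2.34, 2.093, 0.002]
ft_force: [2.4, -2.5, 0.8]
grip_width: 0.087
grip_force: 60.0
```

```bash
python3 t.py
```

```text
t 45.85 p [0.521  0.0775 0.07  ] phi 1.460 w 7.56 F [ 2.4 -2.5  0.8] Mz 0.313
j7 torque -0.036 qd -0.297
```

Request:
jog_arm(
  rows="0 0 0 0 0 0.05 1",
)

```text
time: 45.98
position: [0.5209, 0.0775, 0.07]
tool_rot: [2.392, 2.034, 0.002]
ft_force: [2.8, -1.8, -0.1]
grip_width: 0.088
grip_force: 60.0
```

```bash
python3 t.py
```

```text
t 45.98 p [0.5209 0.0775 0.07  ] phi 1.409 w 7.63 F [ 2.8 -1.8 -0.1] Mz 0.422
j7 torque 0.035 qd -0.372
```

Request:
jog_arm(
  rows="0 0 0 0 0 0.04 1",
)

```text
time: 46.1
position: [0.5209, 0.0775, 0.07]
tool_rot: [2.432, 1.986, 0.002]
ft_force: [3.8, -3.3, -0.0]
grip_width: 0.087
grip_force: 60.1
```

```bash
python3 t.py; python3 -c "
from h import *
visit('b',.130,.0698)"
```

```text
t 46.10 p [0.5209 0.0775 0.07  ] phi 1.369 w 7.58 F [ 3.8 -3.3 -0. ] Mz 0.410
j7 torque -0.137 qd -0.295
j7 -0.19 target phi 0.130
t 46.10 p [0.5209 0.0775 0.07  ] phi 1.369 w 7.58 F [ 3.8 -3.3 -0. ] Mz 0.410
0 0 0 0.001 0 0 0.15; 0 0 0 0.001 0 0 0.15; 0 0 -3.3 0 0 0 0.15; -1.52 -0.34 0 0 0 0.177 0.15; -1.56 -0.06 0 0 0 0.177 0.15
-1.55 0.21 0 0 0 0.177 0.15; -1.49 0.47 0 0 0 0.177 0.15; -1.37 0.74 0 0 0 0.177 0.15; -1.23 0.96 0 0 0 0.177 0.15; -1.04 1.17 0 0 0 0.177 0.15
0 0 1.66 0 0 0 0.15; 0 0 1.66 0 0 0 0.15; 0 0 0 0 0 0 0.15
```

a is done at about 0.41. Now b.

Request:
jog_arm(
  rows="0 0 0 0 0 0 0.15; 0 0 0 0 0 0 0.15; 0 0 -3.3 0 0 0 0.15; -1.52 -0.34 0 0 0 0.177 0.15; -1.56 -0.06 0 0 0 0.177 0.15",
)

```text
time: 46.72
position: [0.5067, 0.0498, 0.1026]
tool_rot: [-2.747, -1.522, 0.0]
ft_force: [0.2, 0.2, 0.1]
grip_width: 0.418
grip_force: 0.0
```

Request:
jog_arm(
  rows="-1.55 0.21 0 0 0 0.177 0.15; -1.49 0.47 0 0 0 0.177 0.15; -1.37 0.74 0 0 0 0.177 0.15; -1.23 0.96 0 0 0 0.177 0.15; -1.04 1.17 0 0 0 0.177 0.15",
)

```text
time: 47.35
position: [0.4746, -0.0217, 0.1022]
tool_rot: [-3.134, -0.198, 0.003]
ft_force: [-0.5, 1.4, -0.1]
grip_width: 0.423
grip_force: 0.0
```

Request:
jog_arm(
  rows="0 0 1.66 0 0 0 0.15; 0 0 1.66 0 0 0 0.15; 0 0 0 0 0 0 0.15; 0 0 0 0 0 0 1; 0 0 0 0 0 0 1",
)

```text
time: 47.98
position: [0.4761, -0.0217, 0.07]
tool_rot: [-3.134, -0.207, -0.002]
ft_force: [0.1, -0.2, -0.8]
grip_width: 0.279
grip_force: 0.0
```

Request:
jog_arm(
  rows="0 0 0 0 0 0 1; 0 0 0 0 0 0 1; 0 0 0 0 0 0 1; 0 0 0.01 0 0 0.05 1",
)

```text
time: 48.48
position: [0.4759, -0.0221, 0.0696]
tool_rot: [3.139, 0.127, 0.001]
ft_force: [0.1, -0.9, 3.9]
grip_width: 0.087
grip_force: 60.0
```

```bash
python3 t.py
```

```text
t 48.48 p [ 0.4759 -0.0221  0.0696] phi 0.081 w 7.53 F [ 0.1 -0.9  3.9] Mz 0.251
j7 torque 0.240 qd -0.391
```

Request:
jog_arm(
  rows="0 0 0 0 0 0.04 1",
)

```text
time: 48.6
position: [0.4759, -0.0221, 0.0696]
tool_rot: [3.141, 0.065, 0.0]
ft_force: [-0.5, -0.9, 3.6]
grip_width: 0.089
grip_force: 60.0
```

```bash
python3 t.py
```

```text
t 48.60 p [ 0.4759 -0.0221  0.0696] phi 0.041 w 7.78 F [-0.5 -0.9  3.6] Mz 0.376
j7 torque -0.021 qd -0.304
```

Request:
jog_arm(
  rows="0 0 0 0 0 0.04 1",
)

```text
time: 48.72
position: [0.4759, -0.0221, 0.0696]
tool_rot: [3.141, 0.002, 0.001]
ft_force: [-1.1, -1.1, 2.5]
grip_width: 0.088
grip_force: 60.0
```

```bash
python3 t.py; python3 -c "
from h import *
visit('d',-.892,.0710)"
```

```text
t 48.73 p [ 0.4759 -0.0221  0.0696] phi 0.001 w 7.66 F [-1.1 -1.1  2.5] Mz 0.419
j7 torque -0.038 qd -0.305
j7 -1.4 target phi -0.892
t 48.73 p [ 0.4759 -0.0221  0.0696] phi 0.001 w 7.66 F [-1.1 -1.1  2.5] Mz 0.419
0 0 0 0 0 0 0.15; 0 0 0 0 0 0 0.15; 0 0 -3.34 0 0 0 0.15; 2.91 -1.11 0 0 0 0.179 0.15; 2.66 -1.61 0 0 0 0.179 0.15
2.34 -2.06 0 0 0 0.179 0.15; 1.93 -2.44 0 0 0 0.179 0.15; 1.47 -2.74 0 0 0 0.179 0.15; 0 0 1.6 0 0 -0.001 0.15; 0 0 1.6 0 0 -0.001 0.15
0 0 0 0 0 0 0.15
```

b is done at about 0.41. Last, d.

Request:
jog_arm(
  rows="0 0 0 0 0 0 0.15; 0 0 0 0 0 0 0.15; 0 0 -3.34 0 0 0 0.15; 2.91 -1.11 0 0 0 0.179 0.15; 2.66 -1.61 0 0 0 0.179 0.15",
)

```text
time: 49.35
position: [0.5352, 0.0021, 0.104]
tool_rot: [-3.085, 0.563, -0.003]
ft_force: [0.4, 0.0, 0.2]
grip_width: 0.42
grip_force: 0.0
```

Request:
jog_arm(
  rows="2.34 -2.06 0 0 0 0.179 0.15; 1.93 -2.44 0 0 0 0.179 0.15; 1.47 -2.74 0 0 0 0.179 0.15; 0 0 1.6 0 0 0 0.15; 0 0 1.6 0 0 0 0.15",
)

```text
time: 49.98
position: [0.6199, 0.0332, 0.0692]
tool_rot: [2.833, -1.355, -0.002]
ft_force: [-0.1, 0.0, -1.3]
grip_width: 0.425
grip_force: 0.0
```

Request:
jog_arm(
  rows="0 0 0 0 0 0 1; 0 0 0 0 0 0 1; 0 0 0 0 0 0 1; 0 0 0 0 0 0 1; 0 0 0 0 0 0 1",
)

```text
time: 50.6
position: [0.6212, 0.0338, 0.0713]
tool_rot: [-2.833, 1.356, -0.001]
ft_force: [-1.4, -0.1, 3.0]
grip_width: 0.086
grip_force: 60.0
```

Request:
jog_arm(
  rows="0 0 0.01 0 0 0.05 1",
)

```text
time: 50.72
position: [0.6213, 0.0338, 0.0713]
tool_rot: [-2.798, 1.428, -0.001]
ft_force: [-0.6, 0.3, 3.6]
grip_width: 0.085
grip_force: 60.0
```

```bash
python3 t.py
```

```text
t 50.73 p [0.6213 0.0338 0.0713] phi -0.944 w 7.39 F [-0.6  0.3  3.6] Mz 0.317
j7 torque 0.207 qd -0.361
```

Request:
jog_arm(
  rows="0 0 0 0 0 0.04 1",
)

```text
time: 50.85
position: [0.6213, 0.0339, 0.0713]
tool_rot: [-2.768, 1.484, -0.001]
ft_force: [-2.2, -0.3, 7.1]
grip_width: 0.087
grip_force: 60.0
```

```bash
python3 t.py
```

```text
t 50.85 p [0.6213 0.0339 0.0713] phi -0.984 w 7.61 F [-2.2 -0.3  7.1] Mz 0.311
j7 torque -0.027 qd -0.283
```

Request:
jog_arm(
  rows="0 0 0 0 0 0.04 1",
)

```text
time: 50.98
position: [0.6213, 0.0338, 0.0712]
tool_rot: [-2.738, 1.539, -0.001]
ft_force: [-1.4, 0.4, 5.4]
grip_width: 0.086
grip_force: 60.0
```

```bash
python3 t.py
```

```text
t 50.98 p [0.6213 0.0338 0.0712] phi -1.024 w 7.52 F [-1.4  0.4  5.4] Mz 0.360
j7 torque -0.060 qd -0.282
```

Request:
jog_arm(
  rows="0 0 0 0 0 0.03 1",
)

```text
time: 51.1
position: [0.6213, 0.0339, 0.0712]
tool_rot: [-2.715, 1.579, -0.001]
ft_force: [-1.8, 0.3, 5.5]
grip_width: 0.089
grip_force: 60.0
```

```bash
python3 t.py
```

```text
t 51.10 p [0.6213 0.0339 0.0712] phi -1.054 w 7.76 F [-1.8  0.3  5.5] Mz 0.371
j7 torque -0.179 qd -0.211
```

Request:
jog_arm(
  rows="0 0 0 0 0 0.03 1",
)

```text
time: 51.22
position: [0.6213, 0.0339, 0.0712]
tool_rot: [-2.691, 1.62, -0.001]
ft_force: [-1.4, 0.7, 5.6]
grip_width: 0.087
grip_force: 60.0
```

```bash
python3 t.py
```

```text
t 51.23 p [0.6213 0.0339 0.0712] phi -1.084 w 7.57 F [-1.4  0.7  5.6] Mz 0.406
j7 torque -0.199 qd -0.217
```

Request:
jog_arm(
  rows="0 0 0 0 0 0 0.15; 0 0 0 0 0 0 0.15; 0 0 0 0 0 0 0.15; 0 0 -3 0 0 0 0.15; 0 0 -5 0 0 0 0.15",
)

```text
time: 51.85
position: [0.6195, 0.0341, 0.1496]
tool_rot: [2.689, -1.618, -0.004]
ft_force: [0.7, 1.2, -0.3]
grip_width: 0.414
grip_force: 0.0
```

Request:
jog_arm(
  rows="0 0 -5 0 0 0 0.15; 0 0 0 0 0 0 0.15; 0 0 0 0 0 0 0.15",
)

```text
time: 52.22
position: [0.6206, 0.034, 0.2]
tool_rot: [-2.692, 1.619, 0.001]
ft_force: [-0.3, 0.3, -0.5]
grip_width: 0.421
grip_force: 0.0
```

```bash
python3 t.py; python3 -c "
from h import *
cv2.imwrite('pics/end.png',imaging.get_image('scene')['img'])"
```

```text
t 52.23 p [0.6206 0.034  0.2   ] phi -1.083 w 36.67 F [-0.3  0.3 -0.5] Mz 0.013
j7 torque -0.003 qd -0.001
```

View pics/end.png

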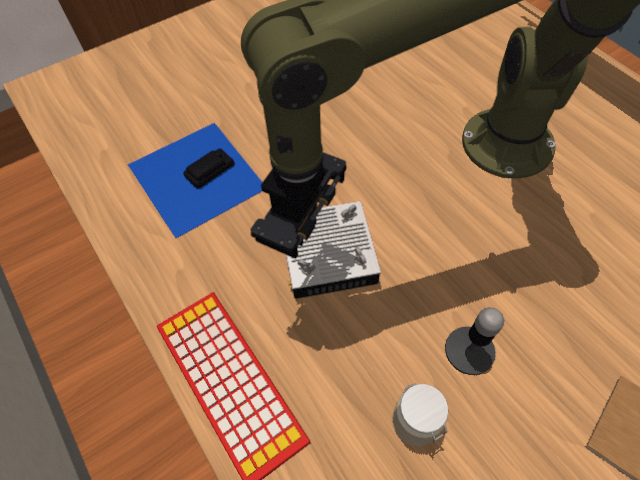

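The arm is clear above the computer, the lid is down, and the jar (423,415), microphone (470,345) and mouse (209,168) are where they were. All four screws read about 0.40–0.42 N m while turning. I'm handing in.

```bash
python3 -c "
from bench import ticket
print(ticket.close_job())"
```

```text
the job is handed in; nothing more can be done
None
```

I tightened the four screws crosswise in small steps until the lid was home; each last read about 0.40–0.42 N m, the jar, mouse and microphone look unmoved, and I handed the job in at about 52 s with the arm clear (no verdict was shown).

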